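Strip the centrifuge buckets for washing

TASK

Strip the two centrifuge buckets for washing: take the pick from its stand, get its tip under one end of each bucket's split retaining ring, lift the ring out of its groove (rings are not to be touched with the fingers while still seated, nor pulled out by the insert beneath) and leave both rings lying in the steel tray. Seat every tube insert there is, whether in a bucket or standing on the counter, flat and square in its own pocket of the white wash rack, and hang the pick back in its stand. Do not knock over the two small dropper bottles.

Things in the scene. Friction and masses are not known exactly. Their poses are not given: they have to be found in the camera images.
- bucket_a: Dark grey metal round centrifuge bucket, fixed, 150 diameter, 50 high. Origin: centre of its underside. Ring groove: a counterbore of radius 66, open at the top, shoulder at height 42, rim wall 9 thick up to 50. Oblong well 54 (x) by 114 (y), floor at 8, for an insert (its top then level with the shoulder).
- bucket_b: Second bucket, same as the first. Dark grey metal round centrifuge bucket, fixed, 150 diameter, 50 high. Origin: centre of its underside. Ring groove: a counterbore of radius 66, open at the top, shoulder at height 42, rim wall 9 thick up to 50. Oblong well 54 (x) by 114 (y), floor at 8, for an insert (its top then level with the shoulder).
- bucket_a_seat (a point): Point on the axis of bucket_a, 42 above the counter: here lies the origin of ring_a while in its groove. Axes as the bucket's. Pick bay: for x -27 to -64, y -38 to 38, the shoulder is cut down to height 26 and the rim wall before it to 30, so both ring ends and the split have 16 free below.
- bucket_b_seat (a point): Point on the axis of bucket_b, 42 above the counter: here lies the origin of ring_b while in its groove. Axes as the bucket's. Pick bay: for x -27 to -64, y -38 to 38, the shoulder is cut down to height 26 and the rim wall before it to 30, so both ring ends and the split have 16 free below.
- ring_a: Plain steel split retaining ring (rigid C), outer radius 62, inner 50, 5 thick, 100 g. Origin: ring centre, underside; z up. The split faces the ring's -x: its ends stand at y -18 and +18, nothing between. Starts in bucket_a's groove, split within 0.03 rad of the bucket's -x, over the pick bay; only its weight and the rim wall hold it.
- ring_b: Plain steel split retaining ring (rigid C), outer radius 62, inner 50, 5 thick, 100 g. Origin: ring centre, underside; z up. The split faces the ring's -x: its ends stand at y -18 and +18, nothing between. Starts in bucket_b's groove, split within 0.03 rad of the bucket's -x, over the pick bay; only its weight and the rim wall hold it.
- insert_a: Tube insert, starts in the well of bucket_a under ring_a, long side along the bucket's y: grey block 50 (x) by 110 (y) by 34 high with dark tube holes; centre post, 12 diameter, heights 34 to 54, then a black grip 16 (x) by 30 (y), heights 54 to 80. About 220 g. Origin: centre of the underside; z up. May be absent.
- insert_b: Tube insert, starts in the well of bucket_b under ring_b, long side along the bucket's y: grey block 50 (x) by 110 (y) by 34 high with dark tube holes; centre post, 12 diameter, heights 34 to 54, then a black grip 16 (x) by 30 (y), heights 54 to 80. About 220 g. Origin: centre of the underside; z up. May be absent.
- insert_c: Tube insert, starts standing on the open counter: grey block 50 (x) by 110 (y) by 34 high with dark tube holes; centre post, 12 diameter, heights 34 to 54, then a black grip 16 (x) by 30 (y), heights 54 to 80. About 220 g. Origin: centre of the underside; z up. May be absent.
- rack: White plastic wash rack, fixed, 210 (x) by 140 (y) by 22 high, with three oblong pockets side by side along its x. Origin: centre of its underside.
- pocket_0 (a point): Centre of the floor of a rack pocket, 6 above the counter, 66 from its neighbour; pocket 54.5 (rack x) by 114.5 (rack y), 16 deep, vertical walls. Axes as the rack's. Any insert fits any pocket, either way round.
- pocket_1 (a point): Centre of the floor of a rack pocket, 6 above the counter, 66 from its neighbour; pocket 54.5 (rack x) by 114.5 (rack y), 16 deep, vertical walls. Axes as the rack's. Any insert fits any pocket, either way round.
- pocket_2 (a point): Centre of the floor of a rack pocket, 6 above the counter, 66 from its neighbour; pocket 54.5 (rack x) by 114.5 (rack y), 16 deep, vertical walls. Axes as the rack's. Any insert fits any pocket, either way round.
- tray: Loose low steel tray for the rings, 190 (x) by 160 (y) outside, walls 4 thick and 20 high, 500 g. Origin: centre of the underside. The rings may lie on one another in it.
- stand: Aluminium stand for the pick, fixed, x -40 to 26, y -26 to 26, 62 high, with a vertical shaft x -29 to 13, y -10 to 10, open to the counter. Origin: on the counter, where the pick's stem axis belongs; the toe belongs towards -x.
- pick: Ring pick, 90 g, upright, hung by its flange on the stand (origin then 2 above the stand's). Origin: foot of the stem axis, level with the toe's underside. Flat toe (pick tip) 8 wide, z 0 to 5, from the stem to x -19; stem 6 diameter to z 60; black flange 44 (x) by 40 (y), z 60 to 66; wooden handle 24 (x) by 14 (y), z 66 to 132: grip it across y.
- dropper_front: Bystander: small amber dropper bottle, 28 diameter, 65 high, at the robot's side of the counter. Origin: centre of the underside.
- dropper_back: Bystander: small white dropper bottle, 28 diameter, 65 high, at the far side. Origin: centre of the underside.

How it is judged:
By the outcome, as a careful person would: the job done as asked, in the order asked, and still so for the second after the job is handed in, with the robot touching nothing.
Of insert_a, insert_b, insert_c only 2 to 3 are there at a start; the rules pass over those that are not, and their reading is None.
At some moment in a run one of tray, insert_c may be knocked a few centimetres aside while the robot is not near it.
It also fails if it takes over 192 s, if anything falls off the work surface, if the arm or the gripper's body presses on something with over 40 N, if the wrist force passes 120 N, or if a joint passes its speed limit or range.

ROBOT

A 7-joint arm with a two-finger parallel gripper is mounted at the origin on the work surface. World frame = base frame: x ahead of the robot, y to its left, z up, the work surface at z = 0. Lengths are in m, angles in rad, forces in N, time in s.
With the tool pointing down it reaches from about 0.425 to 0.875 m from the base axis. Payload 9.9 kg.
Tool frame: the origin (TCP) lies at the very end of the fingers, on their centre line; the grasp point (between the pads) lies bot.pinch_z behind it (bot.pinch_z is the distance from the TCP to the grasp point, in m); z points along the fingers, y is the line along which they close (so a half turn about z gives the same grasp; the last joint's range is limited). The gripper opens to 85 mm and grips with 20 to 120 N. Pads are 22 mm wide; open, the fingers measure 114 mm over their backs; the gripper's body (76 mm by 85 mm) begins 54 mm behind the grasp point. The pads swing forward as they close: fully open they stand 13 mm farther back than shut.
Start: joints at [1.147, 0.576, 0.025, 1.437, -0.015, 1.129, -0.057], TCP at [0.225, -0.636, 0.231] pointing down, gripper open.
Joint ranges: [-2.76, 2.76], [-0.34, 2.15], [-1.52, 1.57], [0.19, 2.46], [-1.09, 4.23], [0.17, 1.99], [-2.82, 2.82]. Speed limits (rad/s): [2.22, 2.22, 3.01, 3.01, 3.14, 3.14, 3.14].

INTERFACE

Orientations are given as a unit quaternion [x, y, z, w].
In Python, from station import bot gives the robot as it stands. The module is installed in compiled form; this text tells all that it offers.
- The arm moves only by the tool move_arm, never from a script. Its argument "commands" is a list of rows, each a list of 4 numbers: the shift along the tool's x, y, z in m, then the turn about the tool's z in rad. In form: [[dx, dy, dz, turn], ...]. A call has 1 to 5 rows; each row shifts and turns the commanded pose from where the row before left it, along the tool's axes as they then stand; what a row does not reach is not made up. A row lasts 1/10 s, in which the tool goes at most 50 mm and 8.59 degrees, less where a joint would pass 70% of its speed; a pose out of reach is approached as far as the arm can. A call with a gripper value outside its range is refused whole. "hand" is the opening, from 0 (shut) to 1 (fully open), set as the call begins (left out, the last holds). The fingers move at their own pace and stop on an object; "squeeze" is the grip in N (left out, the last holds). Time passes only in rows, so rows that do not move let the fingers close. It gives the time, the measured TCP pose, the force, the opening and the grip force at its end, in the units of the state.
- bot.get_obs(): the state, without advancing time (a new reading comes with each control period).
- bot.read_camera(name): name is "scene" or "top"; returns a dict with "frame" (384x512x3 uint8, red, green, blue), "fx", "fy", "cx", "cy" (pixels), "world_from_camera" (4x4, takes a point from camera to world coordinates). Camera axes: x right, y up, looking along -z (the intrinsics and any distortion apply to the point x, -y, -z); pixel columns grow to the right and rows downward; lengths in m; the calibration is good to about 2 mm. A picture is of the moment at which its call begins. There is no depth.
- bot.finish_job(): hands the job in; it is judged then, once.
The state is a dict: "clock": time; "joints": joint angles; "qvel": joint speeds; "effort": joint torques, N m; "tool_pos": TCP position; "tcp_rot": TCP orientation; "wrist_force": force on the tool from outside, world axes, zero at the start; "ft_torque": the same for the moment, N m; "width": opening from 0.0 (shut) to 1.0 (fully open); "finger_force": force on a finger pad.
Only numpy, scipy, OpenCV 4.12 (cv2) and the standard library are available. Lean on these libraries where they do the work, as an engineer would, in place of code of your own. Each camera call takes 0.05 s, during which the arm holds its last target. There are 200 camera calls.

## Working session

There is one attempt and no reset: what is moved stays moved. The work goes in short steps, Python scripts to look and compute and a tool call to move; the robot and the scene stay as the last step left them, time stands still between calls to the robot, and variables do not carry over. Pictures are saved under pics/ and viewed, at most 14 in all, crops included, and the job is handed in when it is done.

Besides the shell and the picture viewer there is one more tool, called after "Request:" as a command line: name --pt "numbers of a row" for each row, then --argument value for the rest. move_arm: Moves the arm, as the interface text tells. Its arguments: {"type":"object","properties":{"commands":{"type":"array"},"hand":{"type":"number"},"squeeze":{"type":"number"}},"required":["commands"]}

```bash
mkdir -p pics; ls
python3 - <<'E'
from station import bot
import cv2,numpy as np
o=bot.get_obs(); print({k:np.round(v,3).tolist() for k,v in o.items()}, bot.pinch_z)
for n in("scene","top"):
    c=bot.read_camera(n); cv2.imwrite(f"pics/{n}0.png",cv2.resize(c["frame"][:,:,::-1],(800,600),interpolation=cv2.INTER_CUBIC))
    np.save(f"pics/{n}0.npy",c["frame"]); print(n,[c[k] for k in("fx","fy","cx","cy")],c.keys(),np.round(c["world_from_camera"],4).tolist())
E
```

```text
pics
{'clock': 0.0, 'joints': [1.147, 0.577, 0.025, 1.438, -0.015, 1.129, -0.057], 'qvel': [-0.0, -0.0, -0.002, 0.001, -0.0, 0.0, -0.001], 'effort': [0.001, -76.576, 2.25, -28.596, 0.015, 0.013, -0.0], 'tool_pos': [0.225, -0.636, 0.23], 'tcp_rot': [0.986, 0.169, -0.0, -0.001], 'wrist_force': [0.335, 0.708, -0.828], 'ft_torque': [-0.031, -0.055, 0.002], 'finger_force': 0.0, 'width': 0.996} 0.0187
scene [397.150377326421, 397.150377326421, 258.0973190206805, 188.2386306610977] dict_keys(['frame', 'fx', 'fy', 'cx', 'cy', 'world_from_camera']) [[0.6141, -0.64, 0.4618, 0.959], [0.7891, 0.4886, -0.3723, -0.3252], [0.0126, 0.5931, 0.805, 0.7492], [0.0, 0.0, 0.0, 1.0]]
top [364.34423836830524, 364.34423836830524, 255.71756616592162, 189.57815175147343] dict_keys(['frame', 'fx', 'fy', 'cx', 'cy', 'world_from_camera']) [[-0.0635, 0.9706, -0.2322, 0.3326], [-0.998, -0.0621, 0.0134, 0.0038], [-0.0014, 0.2326, 0.9726, 0.9473], [0.0, 0.0, 0.0, 1.0]]
```

View pics/scene0.png

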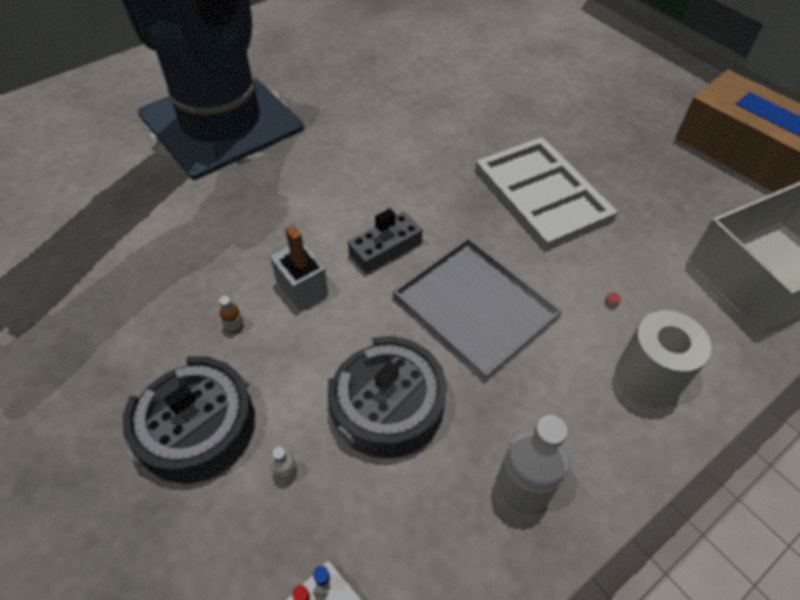

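View pics/top0.png

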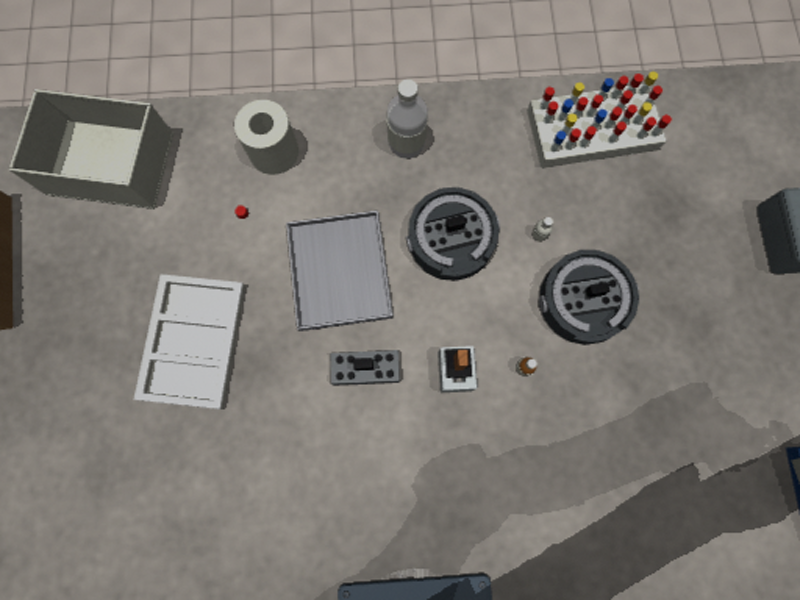

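```bash
cat > h.py <<'E'
import numpy as np,cv2
from station import bot
def cam(n):
    c=bot.read_camera(n); return c
def ray(c,p,z):
    "pixels (N,2) of the 512x384 frame -> world xy on plane z"
    p=np.atleast_2d(np.asarray(p,float)); T=c["world_from_camera"]
    d=np.c_[(p[:,0]-c["cx"])/c["fx"],-(p[:,1]-c["cy"])/c["fy"],-np.ones(len(p))]@T[:3,:3].T
    o=T[:3,3]; return (o+d*((z-o[2])/d[:,2])[:,None])[:,:2]
def proj(c,P):
    T=c["world_from_camera"]; q=(np.atleast_2d(P)-T[:3,3])@T[:3,:3]
    return np.c_[c["cx"]+c["fx"]*q[:,0]/-q[:,2], c["cy"]-c["fy"]*q[:,1]/-q[:,2]]
def pose():
    o=bot.get_obs(); x,y,z,w=o["tcp_rot"]
    return np.array(o["tool_pos"]), np.arctan2(2*(x*y+w*z),1-2*(y*y+z*z))  # yaw of tool x in world
def go(x,y,z,yaw):
    "shift in present tool axes (down-pointing tool) and the turn about tool z"
    p,a=pose(); d=np.array([x,y,z])-p; t=(yaw-a+np.pi)%(2*np.pi)-np.pi
    return np.round([d[0]*np.cos(a)+d[1]*np.sin(a), d[0]*np.sin(a)-d[1]*np.cos(a), -d[2], -t],4)
E
python3 - <<'E'
from h import *
top=cam("top"); sc=cam("scene")
for n,c in(("top",top),("scene",sc)):
    np.savez(f"pics/{n}1.npz",**c)
f=top["frame"][:,:,::-1]
a=cv2.resize(f[165:265,80:190],None,fx=4.2,fy=4.2,interpolation=cv2.INTER_CUBIC)   # rack
b=cv2.resize(f[215:260,205:350],None,fx=2.2*1,fy=2.2,interpolation=cv2.INTER_CUBIC)
g=np.zeros((600,800,3),np.uint8)
g[:420,:462]=a
b=cv2.resize(f[215:258,205:312],None,fx=3.1,fy=3.1,interpolation=cv2.INTER_CUBIC); g[:b.shape[0],464:464+b.shape[1]]=b
b=cv2.resize(f[118:180,258:322],None,fx=4.5,fy=4.5,interpolation=cv2.INTER_CUBIC); g[140:140+b.shape[0],464:464+b.shape[1]]=b
cv2.imwrite("pics/comp.png",g)
hsv=cv2.cvtColor(f,cv2.COLOR_BGR2HSV)
print(f[230,110],f[205,90],f[240,230],f[235,230],f[170,215])
E
```

```text
[190 189 188] [125 132 136] [116 114 111] [28 26 27] [151 147 146]
```

View pics/comp.png

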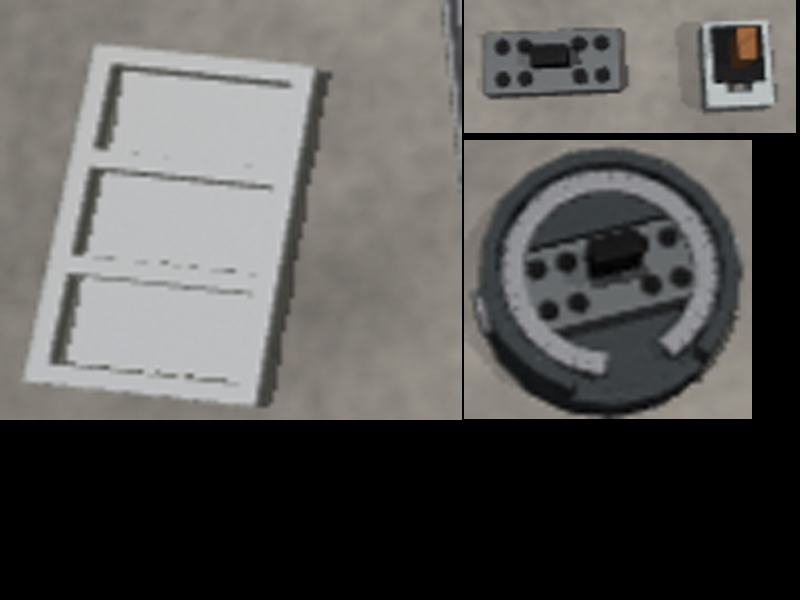

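```bash
cat >> h.py <<'E'
def blob(m,k=0):
    n,l,s,_=cv2.connectedComponentsWithStats(m.astype(np.uint8)); i=1+np.argmax(s[1:,4]); 
    c=max(cv2.findContours((l==i).astype(np.uint8),cv2.RETR_EXTERNAL,cv2.CHAIN_APPROX_NONE)[0],key=len)[:,0].astype(float)
    return c,(l==i)
def rect(c,pts,z):
    "world rectangle of a contour on plane z: centre, long side, short side, yaw of long side (deg)"
    (x,y),(w,h),a=cv2.minAreaRect((ray(c,pts,z)*1000).astype(np.float32))
    if w<h: w,h,a=h,w,a+90
    return np.round([x,y,w,h,(a+90)%180-90],1)
def roi(c,x0,x1,y0,y1,lo,hi):
    g=c["frame"].max(2).astype(int); m=np.zeros(g.shape,bool); m[y0:y1,x0:x1]=((g>=lo)&(g<=hi))[y0:y1,x0:x1]; return m
E
python3 - <<'E'
from h import *
top=dict(np.load("pics/top1.npz")); g=top["frame"].max(2)
c,_=blob(roi(top,80,165,165,268,170,255)); print("rack",rect(top,c,.022))
c,_=blob(roi(top,275,310,218,254,150,255)); print("stand",rect(top,c,.062),c.min(0),c.max(0))
m=roi(top,205,265,220,250,0,122); c,_=blob(m); print("insC",rect(top,c,.034),c.min(0),c.max(0))
r=top["frame"].astype(int); m=roi(top,275,310,215,254,60,255)&(r[:,:,0]-r[:,:,2]>40); c,_=blob(m); print("handle px",c.min(0),c.max(0),rect(top,c,.134))
print("bg",np.percentile(g[225:250,190:203],[5,50,95]))
for nm,b in(("L",(258,322,118,180)),("R",(344,410,158,222))):
    m=roi(top,*b,112,255); sub=g[b[2]:b[3],b[0]:b[1]]
    # ring: bright pixels enclosed by dark bucket
    d=roi(top,*b,0,105); hull=cv2.convexHull(blob(d)[0].astype(np.int32)); k=np.zeros(g.shape,np.uint8); cv2.fillConvexPoly(k,hull,1)
    k=cv2.erode(k,np.ones((5,5))); c,l=blob(m&(k>0))
    w=ray(top,np.argwhere(l)[:,::-1],.047)*1000
    e=cv2.fitEllipse(hull.astype(np.float32)) if len(hull)>5 else None
    # circle fit on hull of ring
    h=cv2.convexHull(w.astype(np.float32))[:,0]
    A=np.c_[2*h,np.ones(len(h))]; s=np.linalg.lstsq(A,(h**2).sum(1),rcond=None)[0]; R=np.sqrt(s[2]+s[0]**2+s[1]**2)
    q=w-s[:2]; rr=np.hypot(*q.T); an=np.degrees(np.arctan2(q[:,1],q[:,0])); an=np.sort(an[(rr>50)&(rr<62)]%360); dd=np.diff(np.r_[an,an[0]+360]); i=dd.argmax()
    print(nm,"ring c",s[:2].round(1),"R",R.round(1),rr.min().round(1),"gap at",((an[i]+dd[i]/2)+180)%360-180,"width",dd[i].round(1),len(w))
for nm,p,z in(("L",(543,228),0.06),("F",(527,367),.06)): print("dropper",nm,ray(top,np.array(p)/1.5625,z))
m=roi(top,182,255,133,214,0,125); c,_=blob(m); print("tray",rect(top,c,.02))
E
```

```text
rack [503.7 341.8 209.5 138.5  -9.8]
stand [426.3 -91.5  66.   52.   -2.2] [282. 221.] [304. 248.]
insC [437.9  53.1 115.3  54.2  88.9] [211. 224.] [257. 246.]
handle px [293. 224.] [299. 233.] [431.7 -91.7  20.5  13.4  -5. ]
bg [138. 143. 152.]
L ring c [ 657.3 -104.8] R 61.3 47.5 gap at -167.32511801231794 width 39.4 504
R ring c [ 532.3 -319.6] R 61.3 47.4 gap at -173.93817208444955 width 38.6 553
dropper L [[ 0.64479935 -0.25187468]]
dropper F [[ 0.41879111 -0.1991177 ]]
tray [609.7  91.2 197.4 164.1   4.1]
```

Request:
move_arm --pt "0.029 -0.0341 0 0" --pt "0.029 -0.0341 0 0" --pt "0.029 -0.0341 0 0" --pt "0.029 -0.0341 0 0" --pt "0.029 -0.0341 0 0" --hand 0.7 --squeeze 60

```text
clock: 0.7
tool_pos: [0.3052, -0.4256, 0.2313]
tcp_rot: [0.986, 0.169, 0.0, 0.0]
wrist_force: [2.2, 0.0, 0.1]
width: 0.699
finger_force: 0.0
```

Request:
move_arm --pt "0.029 -0.0341 0 0" --pt "0.029 -0.0341 0 0" --pt "0.029 -0.0341 0 0" --pt "0.029 -0.0341 0 0" --pt "0.029 -0.0341 0 0"

```text
clock: 1.2
tool_pos: [0.3851, -0.2165, 0.2315]
tcp_rot: [0.986, 0.169, 0.0, 0.0]
wrist_force: [0.8, -0.0, -0.4]
width: 0.701
finger_force: 0.0
```

Request:
move_arm --pt "0.029 -0.0341 0 0" --pt "0.029 -0.0341 0 0" --pt "0.029 -0.0341 0 0" --pt "0 0 0 -0.145" --pt "0 0 0 -0.145"

```text
clock: 1.7
tool_pos: [0.4332, -0.0909, 0.2313]
tcp_rot: [0.949, 0.314, 0.0, -0.0]
wrist_force: [-1.0, -0.9, -0.7]
width: 0.7
finger_force: 0.0
```

Request:
move_arm --pt "0 0 0 -0.145" --pt "0 0 0 -0.145" --pt "0 0 0 -0.145" --pt "0 0 0 -0.145" --pt "0 0 0 -0.145"

```text
clock: 2.2
tool_pos: [0.4326, -0.0928, 0.2313]
tcp_rot: [0.777, 0.629, -0.0, -0.0]
wrist_force: [-0.8, -0.7, -0.6]
width: 0.701
finger_force: 0.0
```

Request:
move_arm --pt "0 0 0 -0.145" --pt "0 0 0 -0.145" --pt "0 0 0 -0.145" --pt "0 0 0 -0.145" --pt "0 0 0 -0.145"

```text
clock: 2.7
tool_pos: [0.4326, -0.0929, 0.2313]
tcp_rot: [0.504, 0.864, -0.0, 0.0]
wrist_force: [-1.1, 0.5, -0.1]
width: 0.702
finger_force: 0.0
```

Request:
move_arm --pt "0 0 0 -0.145" --pt "0 0 0 -0.145" --pt "0 0 0 -0.145" --pt "0 0 0 -0.145" --pt "0 0 0 -0.145"

```text
clock: 3.2
tool_pos: [0.4326, -0.0929, 0.2313]
tcp_rot: [0.165, 0.986, -0.0, -0.0]
wrist_force: [0.3, -0.2, 0.6]
width: 0.7
finger_force: 0.0
```

Run:
```python
from h import *
print(pose(),bot.get_obs()["joints"],bot.get_obs()["clock"]); print(go(.433,-.0918,.076,np.radians(177.8)))
```

```text
(array([ 0.43256883, -0.09287157,  0.23129883]), np.float64(2.8106151035480904)) [ 0.63107567  0.27837369 -0.66789245  2.00080603  0.21385505  0.93120357
  1.0930798 ] 3.2
[-1.000e-04  1.200e-03  1.553e-01 -2.926e-01]
```

Request:
move_arm --pt "0 0 0 -0.146" --pt "0 0.0012 0 -0.146" --pt "0 0 0.035 0" --pt "0 0 0.035 0" --pt "0 0 0.03 0"

```text
clock: 3.7
tool_pos: [0.4326, -0.0918, 0.13]
tcp_rot: [0.023, 1.0, 0.0, 0.0]
wrist_force: [-0.5, -0.6, 0.6]
width: 0.702
finger_force: 0.0
```

Request:
move_arm --pt "0 0 0.03 0" --pt "0 0 0.02 0" --pt "0 0 0.006 0" --pt "0 0 0 0" --pt "0 0 0 0"

```text
clock: 4.2
tool_pos: [0.4334, -0.0916, 0.0761]
tcp_rot: [0.022, 1.0, -0.0, 0.001]
wrist_force: [0.5, 0.9, 0.4]
width: 0.697
finger_force: 0.0
```

Request:
move_arm --pt "0 0 0 0" --pt "0 0 0 0" --pt "0 0 0 0" --pt "0 0 0 0" --pt "0 0 0 0" --hand 0

```text
clock: 4.7
tool_pos: [0.4332, -0.0918, 0.0759]
tcp_rot: [0.022, 1.0, -0.0, 0.0]
wrist_force: [-1.3, -0.4, 8.0]
width: 0.154
finger_force: 58.4
```

Request:
move_arm --pt "0 0 0 0" --pt "0 0 0 0" --pt "0 0 -0.004 0" --pt "0 0 -0.01 0" --pt "0 0 -0.02 0"

```text
clock: 5.2
tool_pos: [0.4322, -0.0914, 0.1095]
tcp_rot: [0.022, 1.0, 0.0, -0.001]
wrist_force: [0.5, -0.7, -0.4]
width: 0.154
finger_force: 58.4
```

Request:
move_arm --pt "0 0 -0.03 0" --pt "0 0 -0.04 0" --pt "0 0 -0.04 0" --pt "0 0 -0.02 0" --pt "0 0 0 0"

```text
clock: 5.7
tool_pos: [0.4342, -0.0915, 0.2425]
tcp_rot: [0.023, 1.0, -0.001, 0.003]
wrist_force: [-0.7, -0.0, -1.3]
width: 0.156
finger_force: 58.4
```

Run:
```python
from h import *
print(pose(),bot.get_obs()["joints"],bot.get_obs()["clock"])
a=cam("top")["frame"][:,:,::-1]; b=cam("scene")["frame"][:,:,::-1]
cv2.imwrite("pics/p2.png",np.hstack([cv2.resize(a[190:290,240:370],(390,300)),cv2.resize(b[100:220,130:290],(400,300))]))
```

```text
(array([ 0.4342039 , -0.09146851,  0.24252167]), np.float64(3.0965783836728553)) [ 0.69588694  0.2769041  -0.75430256  1.98249822  0.23215246  0.9625071
  1.35339931] 5.7
```

View pics/p2.png

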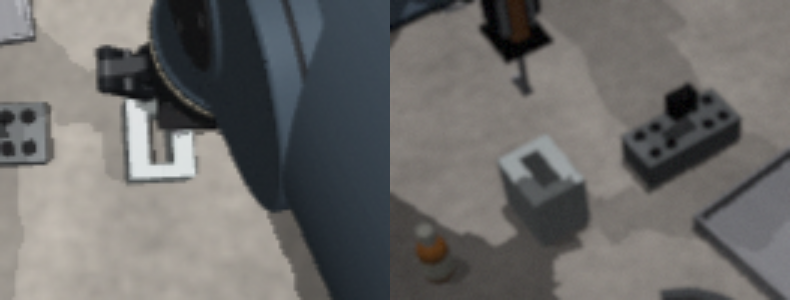

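Request:
move_arm --pt "0 0 0 0.145" --pt "0 0 0 0.145" --pt "0 0 0 0.145" --pt "0 0 0 0.145" --pt "0 0 0 0.145"

```text
clock: 6.3
tool_pos: [0.4319, -0.0914, 0.2379]
tcp_rot: [0.378, 0.926, -0.0, -0.001]
wrist_force: [0.0, 0.4, -1.5]
width: 0.158
finger_force: 58.3
```

Request:
move_arm --pt "0 0 0 0.145" --pt "0 0 0 0.145" --pt "0 0 0 0.145" --pt "0 0 0 0.145" --pt "0 0 0 0"

```text
clock: 6.8
tool_pos: [0.4321, -0.0914, 0.2381]
tcp_rot: [0.626, 0.78, -0.001, -0.001]
wrist_force: [-0.2, 0.5, 0.5]
width: 0.157
finger_force: 58.3
```

Run:
```python
from h import *
print(pose()); print(go(.6078,-.1262,.105,np.radians(102.7)))
```

```text
(array([ 0.43205788, -0.09135856,  0.23806475]), np.float64(1.7899966601621076))
[-0.0722  0.164   0.1331 -0.0025]
```

Request:
move_arm --pt "-0.0144 0.0328 0 0" --pt "-0.0144 0.0328 0 0" --pt "-0.0144 0.0328 0 0" --pt "-0.0144 0.0328 0 0" --pt "-0.0146 0.0328 0 0"

```text
clock: 7.3
tool_pos: [0.6096, -0.1263, 0.2379]
tcp_rot: [0.623, 0.782, -0.0, -0.001]
wrist_force: [-0.1, -0.0, -0.1]
width: 0.157
finger_force: 58.6
```

Request:
move_arm --pt "0 0 0.03 0" --pt "0 0 0.04 0" --pt "0 0 0.025 0" --pt "0 0 0 0" --pt "0 0 0 0"

```text
clock: 7.8
tool_pos: [0.6086, -0.1259, 0.144]
tcp_rot: [0.624, 0.782, -0.0, -0.001]
wrist_force: [-0.0, -0.8, -0.5]
width: 0.155
finger_force: 58.8
```

Run:
```python
from h import *
print(pose()); print(go(.6078,-.1262,.105,np.radians(102.7)))
a=cam("top")["frame"][:,:,::-1]; b=cam("scene")["frame"][:,:,::-1]
cv2.imwrite("pics/p3.png",np.hstack([cv2.resize(a[110:190,250:330],(400,400),interpolation=cv2.INTER_CUBIC),cv2.resize(b[190:300,195:305],(400,400),interpolation=cv2.INTER_CUBIC)]))
```

```text
(array([ 0.60855624, -0.12589769,  0.14403654]), np.float64(1.7944835202280889))
[-0.0001 -0.0008  0.039   0.002 ]
```

View pics/p3.png

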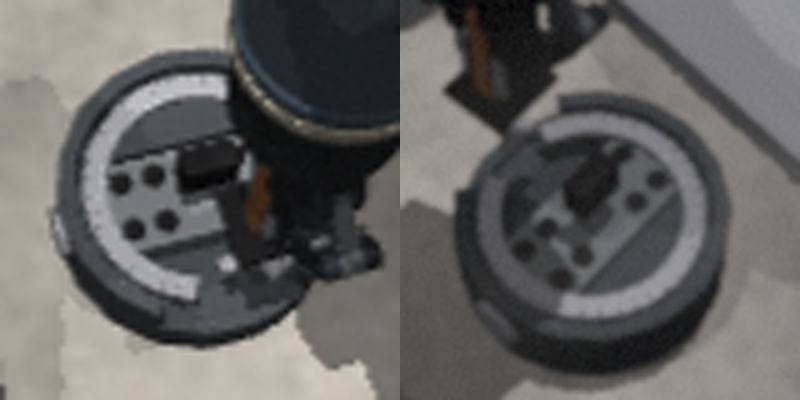

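Run:
```python
from h import *
sc=dict(np.load("pics/scene1.npz")); top=dict(np.load("pics/top1.npz"))
for nm,cx,cy,yaw in(("L",.6573,-.1048,12.7),("R",.5323,-.3196,6.1)):
  for cn,c in(("scene",sc),("top",top)):
    u,v=proj(c,[cx,cy,.047])[0]; g=c["frame"].max(2).astype(float)
    yy,xx=np.mgrid[int(v)-45:int(v)+45,int(u)-45:int(u)+45]
    P=np.c_[xx.ravel(),yy.ravel()]; w=ray(c,P,.047)*1000; G=g[P[:,1],P[:,0]]
    r=np.hypot(*(w-[cx*1000,cy*1000]).T); thr=(np.percentile(G[r<60],90)+np.percentile(G[r<60],25))/2
    k=np.zeros(g.shape,np.uint8); s=(r<66)&(r>40)&(G>thr); k[P[s,1],P[s,0]]=1
    _,l=blob(k); q=ray(c,np.argwhere(l)[:,::-1],.047)*1000
    h=cv2.convexHull(q.astype(np.float32))[:,0]; A=np.c_[2*h,np.ones(len(h))]; m=np.linalg.lstsq(A,(h**2).sum(1),rcond=None)[0]; R=np.sqrt(m[2]+m[0]**2+m[1]**2)
    d=q-m[:2]; an=np.sort(np.degrees(np.arctan2(d[:,1],d[:,0]))%360); dd=np.diff(np.r_[an,an[0]+360]); i=dd.argmax()
    print(nm,cn,m[:2].round(1),R.round(1),thr,"gap",(an[i]+dd[i]/2-180).round(1),dd[i].round(1))
```

```text
L scene [ 657.4 -106.9] 61.9 93.0 gap 11.6 38.5
L top [ 657.1 -105. ] 61.5 103.5 gap 12.5 39.5
R scene [ 531.1 -321.4] 62.9 87.5 gap 11.8 2.4
R top [ 532.3 -319.7] 61.3 103.5 gap 6.0 38.5
```

Request:
move_arm --pt "-0.001 -0.0005 0.01 0" --pt "0 0 0.015 0" --pt "0 0 0.012 0" --pt "0 0 0 0" --pt "0 0 0 0"

```text
clock: 8.4
tool_pos: [0.6085, -0.1272, 0.1074]
tcp_rot: [0.625, 0.781, -0.0, -0.0]
wrist_force: [0.5, -0.6, -0.8]
width: 0.155
finger_force: 58.8
```

Request:
move_arm --pt "0.006 0 0 0" --pt "0.006 0 0 0" --pt "0.006 0 0 0" --pt "0.005 0 0 0" --pt "0 0 0 0"

```text
clock: 8.9
tool_pos: [0.6034, -0.1034, 0.1076]
tcp_rot: [0.624, 0.781, 0.0, -0.0]
wrist_force: [-0.1, 0.3, -0.5]
width: 0.154
finger_force: 58.8
```

Request:
move_arm --pt "0 0 -0.004 0" --pt "0 0 -0.004 0" --pt "0 0 -0.004 0" --pt "0 0 -0.004 0" --pt "0 0 0 0"

```text
clock: 9.4
tool_pos: [0.6038, -0.1049, 0.124]
tcp_rot: [0.625, 0.781, 0.0, 0.0]
wrist_force: [0.3, -0.5, -1.1]
width: 0.154
finger_force: 58.8
```

Run:
```python
from h import *
print(pose()); 
a=cam("top")["frame"][:,:,::-1]; b=cam("scene")["frame"][:,:,::-1]
cv2.imwrite("pics/p4.png",np.hstack([cv2.resize(a[110:190,250:330],(400,400),interpolation=cv2.INTER_CUBIC),cv2.resize(b[190:300,195:305],(400,400),interpolation=cv2.INTER_CUBIC)]))
```

```text
(array([ 0.60382279, -0.10493307,  0.12404555]), np.float64(1.7914617005410562))
```

View pics/p4.png

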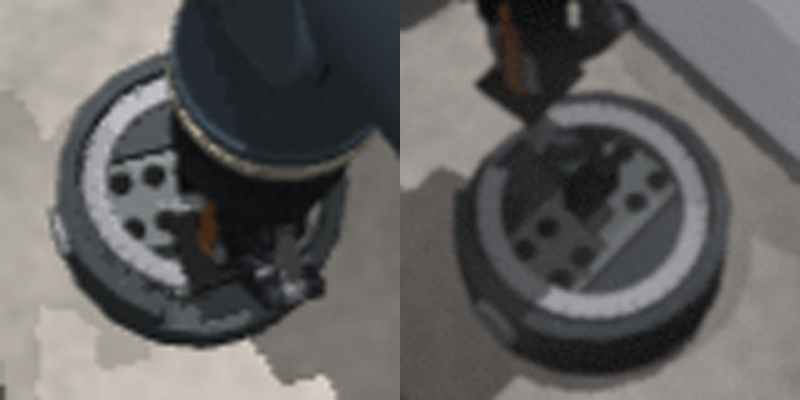

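Request:
move_arm --pt "0 0 0.008 0" --pt "0 0 0.0085 0" --pt "-0.007 0 0 0" --pt "-0.007 0 0 0" --pt "0 0.005 0 0"

```text
clock: 10.0
tool_pos: [0.6113, -0.1196, 0.1067]
tcp_rot: [0.626, 0.78, -0.001, 0.0]
wrist_force: [0.2, -1.0, -0.9]
width: 0.152
finger_force: 58.8
```

Request:
move_arm --pt "0 0.005 0 0" --pt "0 0.005 0 0" --pt "0 0 0 -0.142" --pt "0 0 0 -0.142" --pt "0 0 0 -0.142"

```text
clock: 10.5
tool_pos: [0.6217, -0.1145, 0.107]
tcp_rot: [0.443, 0.897, 0.0, 0.0]
wrist_force: [-0.3, -0.6, -0.7]
width: 0.154
finger_force: 58.8
```

Request:
move_arm --pt "0 0 0 -0.142" --pt "0 0 0 -0.142" --pt "0 0 0 -0.142" --pt "0 0 0 -0.142" --pt "0 0 0 -0.142"

```text
clock: 11.0
tool_pos: [0.6216, -0.1147, 0.107]
tcp_rot: [0.104, 0.995, 0.0, 0.0]
wrist_force: [0.2, -0.2, 0.2]
width: 0.158
finger_force: 58.8
```

Request:
move_arm --pt "0.0031 0.0066 0 0" --pt "0.0031 0.0066 0 0" --pt "0.0031 0.0066 0 0" --pt "0 0 0 0" --pt "0 0 0 0"

```text
clock: 11.5
tool_pos: [0.6163, -0.0933, 0.107]
tcp_rot: [0.107, 0.994, -0.0, 0.0]
wrist_force: [-0.8, -0.6, -1.0]
width: 0.156
finger_force: 58.8
```

```bash
cat >> h.py <<'E'
def inb(cx,cy,yaw):
    "TCP in bucket axes (mm) and tool yaw relative to it (deg)"
    p,a=pose(); y=np.radians(yaw); d=(p[:2]-[cx,cy])*1000
    return np.round([d[0]*np.cos(y)+d[1]*np.sin(y),-d[0]*np.sin(y)+d[1]*np.cos(y),p[2]*1000,np.degrees(a)-yaw],1), np.round(bot.get_obs()["wrist_force"],1)
E
python3 -c "
from h import *
print(inb(.6573,-.1059,12.2))"
```

```text
(array([-37.4,  20.9, 107. , 155.5]), array([-0.8, -0.6, -1. ]))
```

Request:
move_arm --pt "0 0 -0.005 0" --pt "0 0 -0.005 0" --pt "0 0 -0.005 0" --pt "0 0 -0.005 0" --pt "0 0 -0.005 0"

```text
clock: 12.0
tool_pos: [0.6164, -0.094, 0.1324]
tcp_rot: [0.107, 0.994, 0.0, 0.0]
wrist_force: [0.9, -0.4, -1.6]
width: 0.156
finger_force: 58.7
```

Request:
move_arm --pt "0 0 -0.003 0" --pt "0 0 0 0" --pt "0.0036 -0.0017 0 0" --pt "0.0036 -0.0017 0 0" --pt "0.0036 -0.0017 0 0"

```text
clock: 12.5
tool_pos: [0.604, -0.0966, 0.1345]
tcp_rot: [0.107, 0.994, -0.0, -0.0]
wrist_force: [0.4, 0.0, -1.5]
width: 0.156
finger_force: 58.7
```

Request:
move_arm --pt "0.0036 -0.0017 0 0" --pt "0 0 0 0" --pt "0 0 0 0"

```text
clock: 12.8
tool_pos: [0.6005, -0.0975, 0.1348]
tcp_rot: [0.107, 0.994, -0.0, -0.0]
wrist_force: [-0.8, 0.2, -1.4]
width: 0.156
finger_force: 58.7
```

Run:
```python
from h import *
print(inb(.6573,-.1059,12.2))
a=cam("top")["frame"][:,:,::-1]; b=cam("scene")["frame"][:,:,::-1]
cv2.imwrite("pics/p5.png",np.hstack([cv2.resize(a[110:190,250:330],(400,400),interpolation=cv2.INTER_CUBIC),cv2.resize(b[190:300,195:305],(400,400),interpolation=cv2.INTER_CUBIC)]))
```

```text
(array([-53.7,  20.2, 134.8, 155.5]), array([-0.8,  0.2, -1.4]))
```

View pics/p5.png

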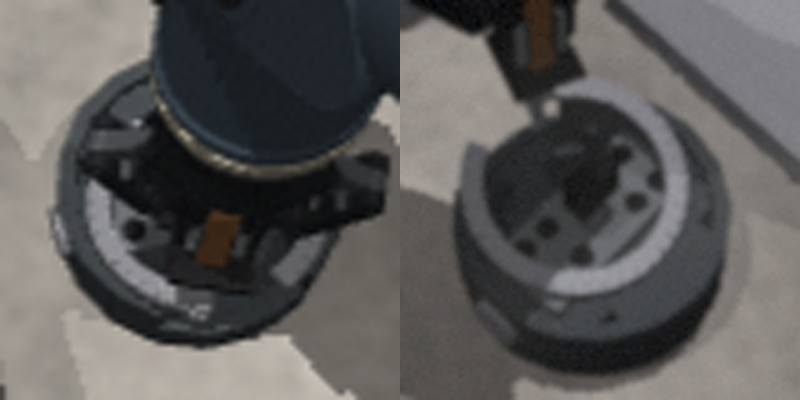

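Request:
move_arm --pt "0 0 0.005 0" --pt "0 0 0.005 0" --pt "0 0 0.006 0" --pt "0 0 0.006 0" --pt "0 0 0.0055 0"

```text
clock: 13.4
tool_pos: [0.6007, -0.0974, 0.1066]
tcp_rot: [0.107, 0.994, 0.0, -0.0]
wrist_force: [-0.4, -0.5, -1.4]
width: 0.154
finger_force: 58.7
```

Request:
move_arm --pt "-0.0024 -0.005 0 0" --pt "-0.0024 -0.005 0 0" --pt "-0.0024 -0.005 0 0" --pt "-0.0024 -0.005 0 0" --pt "0 0 0 0"

```text
clock: 13.9
tool_pos: [0.6061, -0.1204, 0.1074]
tcp_rot: [0.108, 0.994, -0.0, 0.0]
wrist_force: [-0.2, -0.1, -1.6]
width: 0.157
finger_force: 58.7
```

Request:
move_arm --pt "0 0 -0.02 0" --pt "0 0 -0.03 0" --pt "0 0 -0.04 0" --pt "0 0 -0.04 0" --pt "0 0 0 0"

```text
clock: 14.4
tool_pos: [0.6085, -0.1181, 0.2431]
tcp_rot: [0.107, 0.994, 0.0, 0.004]
wrist_force: [-0.2, -0.0, 0.1]
width: 0.155
finger_force: 58.8
```

Run:
```python
from h import *
print(inb(.6573,-.1059,12.2), pose()); y=np.radians(6.1); c=np.array([.5318,-.3206]); R=np.array([[np.cos(y),-np.sin(y)],[np.sin(y),np.cos(y)]])
t=c+R@[-.045,-.002]; print(t,go(*t,.107,np.radians(6.1+155)), bot.get_obs()["joints"])
b=cam("scene")["frame"][:,:,::-1]
cv2.imwrite("pics/p6.png",cv2.resize(b[160:310,60:310],(750,450),interpolation=cv2.INTER_CUBIC))
```

```text
(array([-50.3,  -1.6, 243.1, 155.6]), array([-0.2, -0. ,  0.1])) (array([ 0.6084703 , -0.11806781,  0.24306964]), np.float64(2.9279441635585974))
[ 0.48726732 -0.32737056] [ 0.0741 -0.2302  0.1361  0.1162] [ 0.58467848  0.56252876 -0.77423299  1.56577697  0.41750616  1.17588567
  1.08516718]
```

View pics/p6.png

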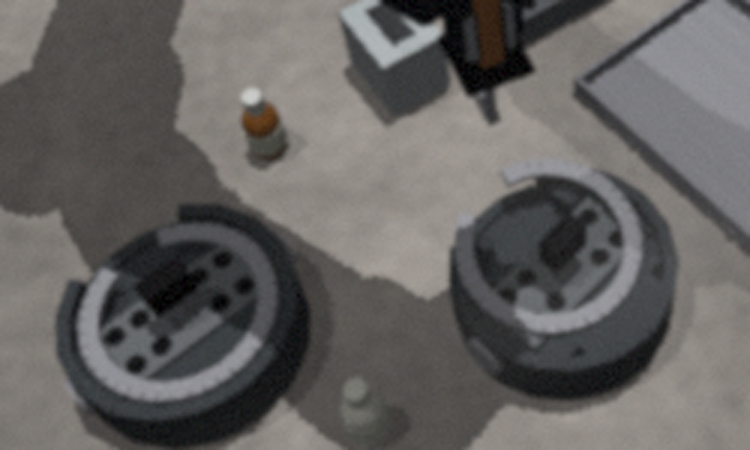

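Request:
move_arm --pt "0.0148 -0.046 0 0" --pt "0.0148 -0.046 0 0" --pt "0.0148 -0.046 0 0" --pt "0.0148 -0.046 0 0" --pt "0.0149 -0.0462 0 0"

```text
clock: 14.95
tool_pos: [0.4828, -0.3296, 0.2361]
tcp_rot: [0.107, 0.994, 0.0, -0.001]
wrist_force: [1.6, -0.9, -0.3]
width: 0.155
finger_force: 58.8
```

Request:
move_arm --pt "0 0 0 0.116" --pt "0 0 0.03 0" --pt "0 0 0.04 0" --pt "0 0 0.025 0" --pt "0 0 0 0"

```text
clock: 15.45
tool_pos: [0.4818, -0.3272, 0.1381]
tcp_rot: [0.164, 0.986, 0.001, -0.004]
wrist_force: [0.0, 0.2, -0.7]
width: 0.157
finger_force: 58.9
```

Run:
```python
from h import *
print(inb(.5318,-.3206,6.1),go(.4873,-.3274,.107,np.radians(161.1)))
b=cam("scene")["frame"][:,:,::-1]
cv2.imwrite("pics/p7.png",cv2.resize(b[190:310,60:190],(520,480),interpolation=cv2.INTER_CUBIC))
```

```text
(array([-50.4,  -1.3, 138.1, 155. ]), array([ 0. ,  0.2, -0.7])) [-0.0053  0.0016  0.0311  0.0004]
```

View pics/p7.png

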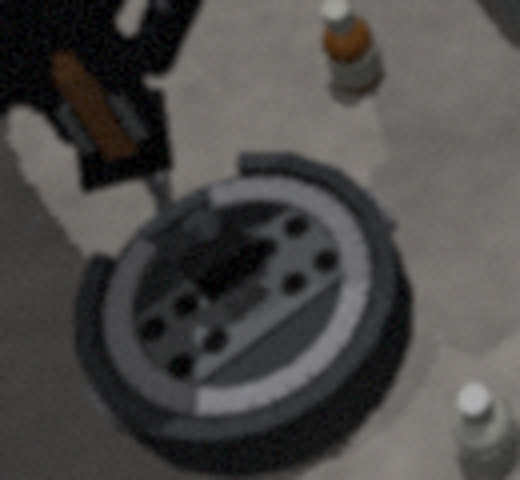

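Request:
move_arm --pt "-0.0053 0.0016 0 0" --pt "0 0 0.01 0" --pt "0 0 0.011 0" --pt "0 0 0.01 0" --pt "0 0 0 0"

```text
clock: 16.0
tool_pos: [0.4891, -0.3282, 0.1097]
tcp_rot: [0.164, 0.986, 0.0, -0.001]
wrist_force: [-0.6, -0.7, -1.4]
width: 0.156
finger_force: 58.9
```

Request:
move_arm --pt "0.0005 0.006 0 0" --pt "0.0005 0.006 0 0" --pt "0.0005 0.006 0 0" --pt "0.0005 0.0053 0 0" --pt "0 0 0 0"

```text
clock: 16.5
tool_pos: [0.4963, -0.3045, 0.1116]
tcp_rot: [0.163, 0.987, 0.0, 0.0]
wrist_force: [0.3, -0.1, -1.4]
width: 0.156
finger_force: 58.9
```

Request:
move_arm --pt "0 0 -0.005 0" --pt "0 0 -0.005 0" --pt "0 0 -0.005 0" --pt "0 0 -0.005 0" --pt "0 0 -0.005 0"

```text
clock: 17.0
tool_pos: [0.4958, -0.3059, 0.1369]
tcp_rot: [0.164, 0.986, -0.0, 0.0]
wrist_force: [-0.0, 0.3, -1.7]
width: 0.153
finger_force: 58.9
```

Request:
move_arm --pt "0 0 -0.003 0" --pt "0 0 0 0" --pt "0.0036 -0.0017 0 0" --pt "0.0036 -0.0017 0 0" --pt "0.0036 -0.0017 0 0"

```text
clock: 17.5
tool_pos: [0.4833, -0.3071, 0.139]
tcp_rot: [0.164, 0.986, 0.0, -0.0]
wrist_force: [0.4, -0.1, -2.1]
width: 0.156
finger_force: 58.9
```

Request:
move_arm --pt "0.0036 -0.0017 0 0" --pt "0 0 0 0" --pt "0 0 0 0"

```text
clock: 17.8
tool_pos: [0.4798, -0.3076, 0.1393]
tcp_rot: [0.164, 0.986, -0.0, -0.0]
wrist_force: [-0.4, 0.0, -1.5]
width: 0.157
finger_force: 58.9
```

Run:
```python
from h import *
print(inb(.5318,-.3206,6.1))
b=cam("scene")["frame"][:,:,::-1]
cv2.imwrite("pics/p8.png",cv2.resize(b[190:310,60:190],(520,480),interpolation=cv2.INTER_CUBIC))
```

```text
(array([-50.4,  18.5, 139.3, 155. ]), array([-0.4,  0. , -1.5]))
```

View pics/p8.png

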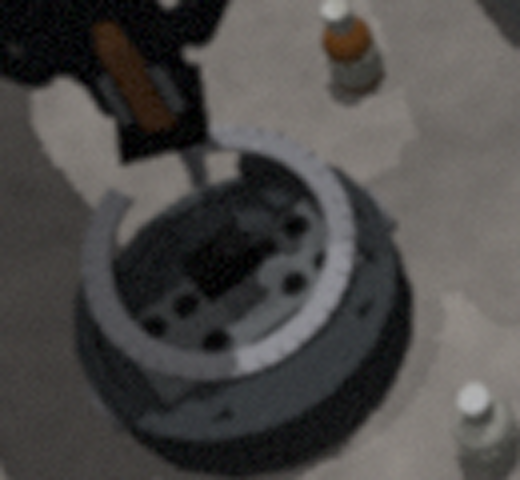

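Request:
move_arm --pt "0 0 0.006 0" --pt "0 0 0.006 0" --pt "0 0 0.006 0" --pt "0 0 0.007 0" --pt "0 0 0.007 0"

```text
clock: 18.35
tool_pos: [0.48, -0.3074, 0.1066]
tcp_rot: [0.164, 0.986, 0.0, -0.0]
wrist_force: [-0.0, 0.4, -0.9]
width: 0.153
finger_force: 58.9
```

Request:
move_arm --pt "-0.0024 -0.005 0 0" --pt "-0.0024 -0.005 0 0" --pt "-0.0024 -0.005 0 0" --pt "-0.0024 -0.005 0 0" --pt "0 0 0 0"

```text
clock: 18.85
tool_pos: [0.4826, -0.3308, 0.1074]
tcp_rot: [0.165, 0.986, -0.0, 0.0]
wrist_force: [-0.5, -0.2, -1.2]
width: 0.157
finger_force: 58.9
```

Request:
move_arm --pt "0 0 -0.02 0" --pt "0 0 -0.03 0" --pt "0 0 -0.04 0" --pt "0 0 -0.04 0" --pt "0 0 0 0"

```text
clock: 19.35
tool_pos: [0.4853, -0.3298, 0.2428]
tcp_rot: [0.164, 0.986, -0.001, 0.004]
wrist_force: [0.2, -0.1, -1.7]
width: 0.155
finger_force: 59.0
```

Run:
```python
from h import *
print(inb(.5318,-.3206,6.1),go(.4332,-.0918,.076,np.radians(177.8)),bot.get_obs()["joints"])
```

```text
(array([-47.2,  -4.3, 242.8, 155. ]), array([ 0.2, -0.1, -1.7])) [ 0.1263  0.2084  0.1668 -0.2913] [ 1.00235959  0.50717035 -0.75775921  1.65279199  0.38064232  1.12571843
  1.38479728]
```

Request:
move_arm --pt "0.0253 0.0417 0 0" --pt "0.0253 0.0417 0 0" --pt "0.0253 0.0417 0 0" --pt "0.0253 0.0417 0 0" --pt "0.0253 0.0417 0 0"

```text
clock: 19.85
tool_pos: [0.4294, -0.0896, 0.2371]
tcp_rot: [0.164, 0.986, -0.0, 0.0]
wrist_force: [0.4, 0.8, -0.1]
width: 0.158
finger_force: 59.0
```

Request:
move_arm --pt "0 0 0 -0.1456" --pt "0 0 0 -0.1456" --pt "0 0 0.03 0" --pt "0 0 0 0" --pt "0 0 0 0"

```text
clock: 20.35
tool_pos: [0.43, -0.0911, 0.2073]
tcp_rot: [0.019, 1.0, 0.0, -0.001]
wrist_force: [-0.2, 0.8, 0.1]
width: 0.156
finger_force: 59.0
```

Run:
```python
from h import *
print(go(.4332,-.0918,.076,np.radians(177.8)))
```

```text
[-0.0033 -0.0006  0.1313 -0.0004]
```

Request:
move_arm --pt "-0.0033 -0.0006 0.02 0" --pt "0 0 0.03 0" --pt "0 0 0.025 0" --pt "0 0 0.02 0" --pt "0 0 0.015 0"

```text
clock: 20.85
tool_pos: [0.4341, -0.0922, 0.0971]
tcp_rot: [0.02, 1.0, -0.0, 0.0]
wrist_force: [0.4, -0.7, -0.8]
width: 0.155
finger_force: 59.1
```

Request:
move_arm --pt "0 0 0.01 0" --pt "0 0 0.006 0" --pt "0 0 0.004 0" --pt "0 0 0 0" --pt "0 0 0 0"

```text
clock: 21.35
tool_pos: [0.434, -0.0921, 0.0778]
tcp_rot: [0.019, 1.0, -0.0, 0.0]
wrist_force: [0.1, -0.2, -0.2]
width: 0.155
finger_force: 59.1
```

Run:
```python
from h import *
print(go(.4332,-.0918,.076,np.radians(177.8)),bot.get_obs()["wrist_force"])
```

```text
[ 0.0008  0.0003  0.0018 -0.0003] [ 0.05772401 -0.15412008 -0.17195473]
```

Request:
move_arm --pt "0 0 0.0013 0" --pt "0 0 0 0"

```text
clock: 21.55
tool_pos: [0.4338, -0.0921, 0.0762]
tcp_rot: [0.019, 1.0, -0.0, 0.0]
wrist_force: [0.6, 0.0, -0.8]
width: 0.154
finger_force: 59.1
```

Request:
move_arm --pt "0 0 0 0" --pt "0 0 0 0" --pt "0 0 0 0" --pt "0 0 -0.02 0" --pt "0 0 -0.03 0" --hand 0.5

```text
clock: 22.05
tool_pos: [0.4327, -0.0917, 0.1256]
tcp_rot: [0.019, 1.0, 0.001, -0.002]
wrist_force: [-0.5, -0.0, 0.6]
width: 0.498
finger_force: 0.0
```

Request:
move_arm --pt "0 0 -0.04 0" --pt "0 0 -0.04 0" --pt "0 0 -0.04 0" --pt "0 0.05 0 0" --pt "0 0.05 0 0"

```text
clock: 22.55
tool_pos: [0.4382, 0.0071, 0.2471]
tcp_rot: [0.023, 1.0, -0.0, 0.001]
wrist_force: [1.2, 0.3, -0.3]
width: 0.504
finger_force: 0.0
```

Request:
move_arm --pt "0 0.05 0 0" --pt "0 0.05 0 0" --pt "0 0.05 0 0" --pt "0 0.05 0 0" --pt "0 0 0 0"

```text
clock: 23.05
tool_pos: [0.4436, 0.2162, 0.2469]
tcp_rot: [0.014, 1.0, 0.003, 0.0]
wrist_force: [-1.1, -0.0, -0.3]
width: 0.503
finger_force: 0.0
```

Run:
```python
from h import *
print(pose()); c=cam("top"); np.savez("pics/top2.npz",**c); s=cam("scene"); np.savez("pics/scene2.npz",**s)
a=c["frame"][:,:,::-1]; b=s["frame"][:,:,::-1]
cv2.imwrite("pics/p9.png",np.vstack([cv2.resize(a[110:260,180:420],(640,400),interpolation=cv2.INTER_CUBIC),cv2.resize(b[200:310,60:310],(640,282),interpolation=cv2.INTER_CUBIC)])[:600])
```

```text
(array([0.44360084, 0.21621264, 0.24685157]), np.float64(3.1138802873042914))
```

View pics/p9.png

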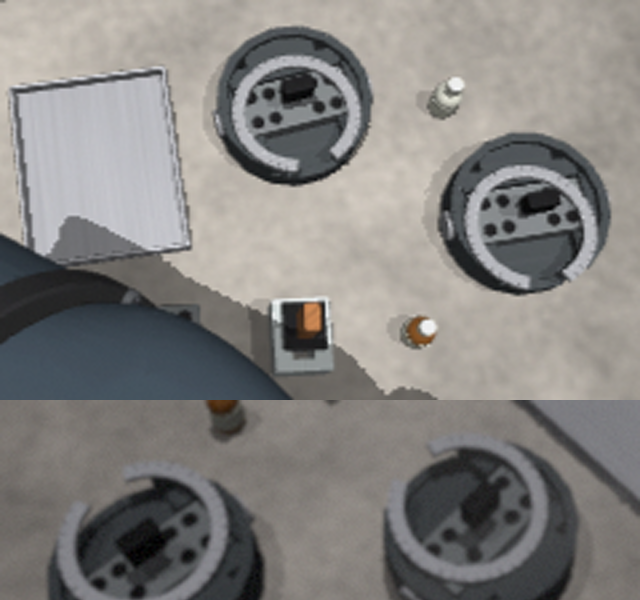

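```bash
cat >> h.py <<'E'
def ringfit(c,cx,cy,z=.052,r0=40,r1=68,thr=None):
    u,v=proj(c,[cx,cy,z])[0]; g=c["frame"].max(2).astype(float)
    yy,xx=np.mgrid[int(v)-45:int(v)+45,int(u)-45:int(u)+45]
    P=np.c_[xx.ravel(),yy.ravel()]; w=ray(c,P,z)*1000; G=g[P[:,1],P[:,0]]
    r=np.hypot(*(w-[cx*1000,cy*1000]).T); thr=thr or (np.percentile(G[r<60],90)+np.percentile(G[r<60],25))/2
    k=np.zeros(g.shape,np.uint8); s=(r<r1)&(r>r0)&(G>thr); k[P[s,1],P[s,0]]=1
    _,l=blob(k); q=ray(c,np.argwhere(l)[:,::-1],z)*1000
    h=cv2.convexHull(q.astype(np.float32))[:,0]; A=np.c_[2*h,np.ones(len(h))]; m=np.linalg.lstsq(A,(h**2).sum(1),rcond=None)[0]; R=np.sqrt(m[2]+m[0]**2+m[1]**2)
    d=q-m[:2]; an=np.sort(np.degrees(np.arctan2(d[:,1],d[:,0]))%360); dd=np.diff(np.r_[an,an[0]+360]); i=dd.argmax()
    return m[:2].round(1),R.round(1),"gap",(an[i]+dd[i]/2-180).round(1),dd[i].round(1)
E
python3 - <<'E'
from h import *
for n in("top","scene"):
    c=dict(np.load(f"pics/{n}2.npz"))
    for b,y in(((.6573,-.1059),12.2),((.5318,-.3206),6.1)):
        cx,cy=b[0]-.017*np.cos(np.radians(y)),b[1]-.017*np.sin(np.radians(y))
        print(n,np.round([cx,cy],3),ringfit(c,cx,cy))
t=dict(np.load("pics/top2.npz"))
print(bot.get_obs()["joints"])
E
```

```text
top [ 0.641 -0.109] (array([ 641.2, -105.3]), np.float64(60.2), 'gap', np.float64(16.6), np.float64(41.1))
top [ 0.515 -0.322] (array([ 511.7, -321.4]), np.float64(64.3), 'gap', np.float64(85.6), np.float64(2.6))
scene [ 0.641 -0.109] (array([ 638.4, -109. ]), np.float64(65.6), 'gap', np.float64(-126.8), np.float64(2.0))
scene [ 0.515 -0.322] (array([ 512.2, -320.2]), np.float64(65.3), 'gap', np.float64(-126.9), np.float64(1.9))
[ 0.14372704  0.40259801 -0.94872377  1.86536846  0.37214169  1.06386417
  0.58383491]
```

Request:
move_arm --pt "0 0 0 0.149" --pt "0 0 0 0.149" --pt "0 0 0 0.149" --pt "0 0 0 0.149" --pt "0 0 0 0.149"

```text
clock: 23.65
tool_pos: [0.4456, 0.2055, 0.2459]
tcp_rot: [0.386, 0.922, -0.0, 0.0]
wrist_force: [0.2, 0.2, -0.4]
width: 0.501
finger_force: 0.0
```

Request:
move_arm --pt "0 0 0 0.149" --pt "0 0 0 0.149" --pt "0 0 0 0.149" --pt "0 0 0 0.149" --pt "0 0 0 0.149"

```text
clock: 24.15
tool_pos: [0.4456, 0.2055, 0.2459]
tcp_rot: [0.695, 0.719, -0.0, 0.0]
wrist_force: [-0.1, -0.4, -0.8]
width: 0.499
finger_force: 0.0
```

Request:
move_arm --pt "0 0 0 0.149" --pt "0 0 0 0.149" --pt "0 0 0 0.149" --pt "0 0 0 0.149" --pt "0 0 0 0.149"

```text
clock: 24.65
tool_pos: [0.4456, 0.2055, 0.246]
tcp_rot: [0.909, 0.416, -0.0, 0.0]
wrist_force: [-1.5, 1.1, 0.4]
width: 0.503
finger_force: 0.0
```

Run:
```python
from h import *
print(pose(),go(.5976,-.070,.046,np.radians(50)),bot.get_obs()["joints"])
```

```text
(array([0.4455766 , 0.20552302, 0.24598955]), np.float64(0.8585683444103447)) [-0.1092  0.2951  0.2    -0.0141] [-0.22554705  0.3050873  -0.39995137  1.87799496  0.14120491  0.98645221
 -1.39937269]
```

Request:
move_arm --pt "-0.0156 0.0421 0 0" --pt "-0.0156 0.0421 0 0" --pt "-0.0156 0.0421 0 0" --pt "-0.0156 0.0421 0 0" --pt "-0.0156 0.0421 0 0"

```text
clock: 25.15
tool_pos: [0.5556, 0.0081, 0.2461]
tcp_rot: [0.908, 0.419, -0.0, 0.0]
wrist_force: [0.0, -0.1, 0.6]
width: 0.502
finger_force: 0.0
```

Request:
move_arm --pt "-0.0156 0.0421 0 0" --pt "-0.0156 0.0421 0 0" --pt "0 0 0.05 0" --pt "0 0 0.05 0" --pt "0 0 0.02 0"

```text
clock: 25.65
tool_pos: [0.5962, -0.069, 0.1216]
tcp_rot: [0.908, 0.419, -0.003, -0.001]
wrist_force: [-0.2, -0.2, -0.1]
width: 0.499
finger_force: 0.0
```

Request:
move_arm --pt "0 0 0 0" --pt "0 0 0 0"

```text
clock: 25.85
tool_pos: [0.5994, -0.0675, 0.1266]
tcp_rot: [0.908, 0.42, -0.0, 0.0]
wrist_force: [-0.2, 0.4, 0.7]
width: 0.5
finger_force: 0.0
```

Run:
```python
from h import *
print(pose(),go(.5976,-.070,.046,np.radians(50)))
a=cam("top")["frame"][:,:,::-1]; b=cam("scene")["frame"][:,:,::-1]
cv2.imwrite("pics/p10.png",np.hstack([cv2.resize(a[110:190,250:330],(400,400),interpolation=cv2.INTER_CUBIC),cv2.resize(b[190:300,195:305],(400,400),interpolation=cv2.INTER_CUBIC)]))
```

```text
(array([ 0.59943901, -0.06748013,  0.12660182]), np.float64(0.8660797220227767)) [-0.0031  0.0002  0.0806 -0.0066]
```

View pics/p10.png

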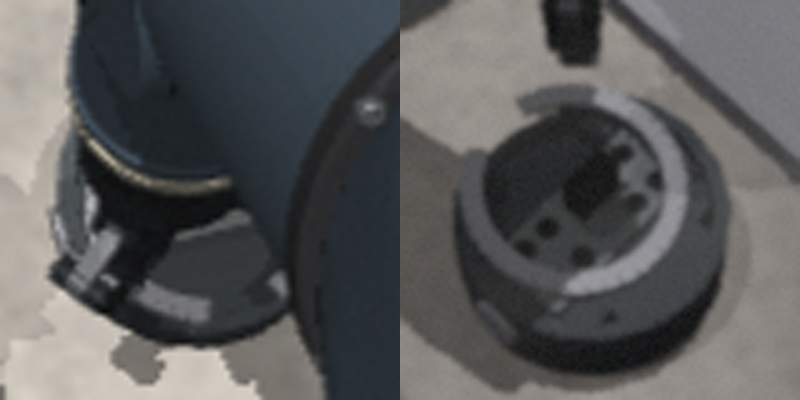

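Request:
move_arm --pt "-0.003 0 0.03 0" --pt "0 0 0.025 0" --pt "0 0 0.012 0" --pt "0 0 0.007 0" --pt "0 0 0.005 0"

```text
clock: 26.45
tool_pos: [0.5984, -0.0683, 0.0477]
tcp_rot: [0.907, 0.421, 0.001, 0.0]
wrist_force: [0.8, -1.1, 0.1]
width: 0.501
finger_force: 0.0
```

Request:
move_arm --pt "0 0 0 0" --pt "0 0 0 0" --pt "0 0 0 0" --pt "0 0 0 0" --pt "0 0 0 0" --hand 0

```text
clock: 26.95
tool_pos: [0.5972, -0.0673, 0.0478]
tcp_rot: [0.907, 0.421, -0.0, -0.0]
wrist_force: [-4.0, 2.6, 4.9]
width: 0.12
finger_force: 57.2
```

Request:
move_arm --pt "0 0 -0.005 0" --pt "0 0 -0.01 0" --pt "0 0 -0.01 0" --pt "0 0 0 0" --pt "0 0 0 0"

```text
clock: 27.45
tool_pos: [0.598, -0.0686, 0.0726]
tcp_rot: [0.907, 0.42, 0.001, 0.0]
wrist_force: [-0.2, 0.1, -0.7]
width: 0.116
finger_force: 57.1
```

Run:
```python
from h import *
print(pose(),inb(.6573,-.1059,12.2))
b=cam("scene"); t=cam("top"); f=b["frame"][:,:,::-1]
cv2.imwrite("pics/p11.png",np.hstack([cv2.resize(f[180:300,185:305],(480,480),interpolation=cv2.INTER_CUBIC),cv2.resize(t["frame"][110:220,160:240,::-1],(320,480))]))
```

```text
(array([ 0.59800024, -0.06857412,  0.07262936]), np.float64(0.8676982247081387)) (array([-50.1,  49. ,  72.6,  37.5]), array([-0.2,  0.1, -0.7]))
```

View pics/p11.png

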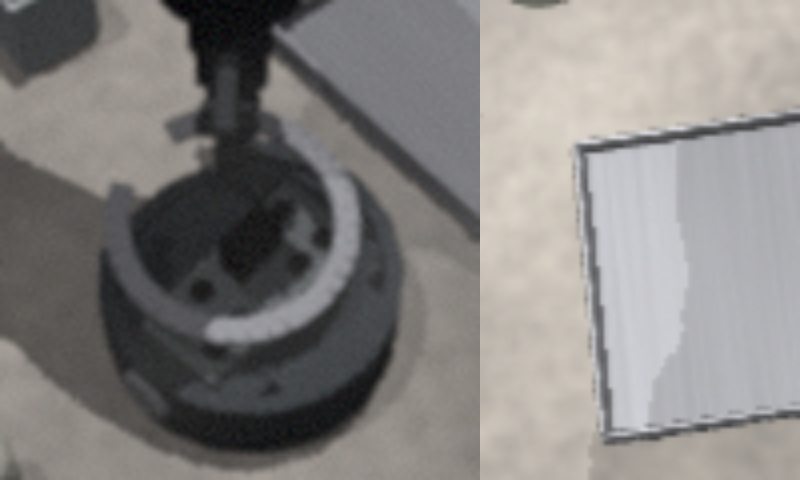

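Request:
move_arm --pt "0 0 -0.02 0" --pt "0 0 -0.03 0" --pt "0 0 -0.03 0" --pt "0 0 -0.03 0" --pt "0 0 -0.03 0"

```text
clock: 28.05
tool_pos: [0.5972, -0.0684, 0.2127]
tcp_rot: [0.907, 0.421, -0.0, -0.0]
wrist_force: [0.4, 0.9, -1.4]
width: 0.118
finger_force: 57.2
```

Run:
```python
from h import *
print(pose(),go(.571,.126,.02,np.radians(49.7)),bot.get_obs()["width"])
t=cam("top"); s=cam("scene"); 
t1=dict(np.load("pics/top1.npz")); s1=dict(np.load("pics/scene1.npz"))
def d(a,b,x0,x1,y0,y1): return np.abs(a["frame"].astype(int)-b["frame"])[y0:y1,x0:x1].max(2)
m=d(t,t1,180,260,130,215); print((m>40).sum())
for c in(t,t1):
    m=roi(c,182,255,133,214,0,118); k,_=blob(m); print("tray",rect(c,k,.02))
for P in([.7045,.0975+.08-.0,.02],):
    pass
# tray corners seen by the scene camera: change near the predicted corners
cy,sy=np.cos(np.radians(4.1)),np.sin(np.radians(4.1))
for ex,ey in((1,1),(1,-1),(-1,1),(-1,-1)):
    P=[.6085+ex*.095*cy-ey*.08*sy,.0915+ex*.095*sy+ey*.08*cy,.02]; u,v=proj(s,P)[0].astype(int)
    print(np.round(P,3),(u,v),d(s,s1,u-12,u+12,v-12,v+12).mean().round(1))
```

```text
(array([ 0.59720274, -0.06836372,  0.21271291]), np.float64(0.8680427783768923)) [ 0.1314 -0.1456  0.1927  0.0006] 0.11802502655713731
2590
tray [643.2 138.9 232.9 116.7 -35.6]
tray [606.8  90.3 191.1 162.1   4.4]
[0.698 0.178 0.02 ] (np.int64(358), np.int64(196)) 17.6
[0.709 0.018 0.02 ] (np.int64(309), np.int64(238)) 6.6
[0.508 0.165 0.02 ] (np.int64(298), np.int64(149)) 14.7
[0.519 0.005 0.02 ] (np.int64(249), np.int64(183)) 20.2
```

Request:
move_arm --pt "0.0325 -0.036 0 0" --pt "0.0325 -0.036 0 0" --pt "0.0325 -0.036 0 0" --pt "0.0325 -0.036 0 0" --pt "0 0 0.03 0"

```text
clock: 28.65
tool_pos: [0.5718, 0.134, 0.1842]
tcp_rot: [0.905, 0.425, 0.004, -0.002]
wrist_force: [1.1, 1.3, -2.0]
width: 0.117
finger_force: 57.3
```

Request:
move_arm --pt "0 0 0.04 0" --pt "0 0 0.04 0" --pt "0 0 0.03 0" --pt "0 0 0.01 0" --pt "0 0 0 0"

```text
clock: 29.15
tool_pos: [0.5706, 0.1237, 0.0603]
tcp_rot: [0.907, 0.421, -0.002, -0.0]
wrist_force: [-0.3, -0.3, -0.7]
width: 0.114
finger_force: 57.3
```

Request:
move_arm --pt "0 0 0.008 0" --pt "0 0 0.008 0" --pt "0 0 0.006 0" --pt "0 0 0 0"

```text
clock: 29.55
tool_pos: [0.5716, 0.1238, 0.0397]
tcp_rot: [0.907, 0.421, -0.0, -0.0]
wrist_force: [0.3, 1.3, -1.1]
width: 0.115
finger_force: 57.3
```

Run:
```python
from h import *
print(pose(),go(.569,.125,.02,np.radians(49.7)),bot.get_obs()["wrist_force"])
```

```text
(array([0.57156977, 0.12382929, 0.03965953]), np.float64(0.8680193373874057)) [-0.0008 -0.0027  0.0197  0.0006] [ 0.28103008  1.28559753 -1.08241147]
```

Request:
move_arm --pt "0 -0.002 0.006 0" --pt "0 0 0.006 0" --pt "0 0 0.005 0" --pt "0 0 0 0"

```text
clock: 29.95
tool_pos: [0.5698, 0.1251, 0.0222]
tcp_rot: [0.907, 0.421, -0.001, -0.0]
wrist_force: [-0.7, -0.1, -0.3]
width: 0.114
finger_force: 57.3
```

Request:
move_arm --pt "0 0 0.004 0" --pt "0 0 0.004 0" --pt "0 0 0 0"

```text
clock: 30.25
tool_pos: [0.5699, 0.1251, 0.0145]
tcp_rot: [0.907, 0.421, -0.0, -0.0]
wrist_force: [0.2, -0.5, -1.2]
width: 0.114
finger_force: 57.3
```

Request:
move_arm --pt "0 0 0 0" --pt "0 0 0 0" --pt "0 0 0 0" --pt "0 0 -0.02 0" --pt "0 0 -0.03 0" --hand 0.35

```text
clock: 30.75
tool_pos: [0.5691, 0.1249, 0.0643]
tcp_rot: [0.907, 0.421, -0.002, -0.0]
wrist_force: [0.8, 0.5, 0.9]
width: 0.35
finger_force: 0.0
```

Request:
move_arm --pt "0 0 -0.04 0" --pt "0 0 -0.05 0" --pt "0 0 -0.05 0" --pt "0 0 0 0" --hand 0.5

```text
clock: 31.15
tool_pos: [0.5734, 0.1265, 0.2122]
tcp_rot: [0.907, 0.42, 0.006, 0.001]
wrist_force: [0.3, 0.6, 0.3]
width: 0.5
finger_force: 0.0
```

Run:
```python
from h import *
c=np.array([.512,-.321]); u=np.radians(134); t=c+.056*np.array([np.cos(u),np.sin(u)])
print(pose(),t,go(*t,.046,u-np.pi/2),bot.get_obs()["wrist_force"])
s=cam("scene"); print(ringfit(s,.613,.089,.009))
```

```text
(array([0.57342599, 0.126491  , 0.21218191]), np.float64(0.8677801876681365)) [ 0.47309913 -0.28071697] [-0.3755  0.1867  0.1662  0.0998] [0.33588735 0.56302789 0.26707968]
(array([613.3,  91.7]), np.float64(65.4), 'gap', np.float64(61.8), np.float64(157.2))
```

Request:
move_arm --pt "-0.0417 0.0207 0 0" --pt "-0.0417 0.0207 0 0" --pt "-0.0417 0.0207 0 0" --pt "-0.0417 0.0207 0 0" --pt "-0.0417 0.0207 0 0"

```text
clock: 31.7
tool_pos: [0.5131, -0.1024, 0.204]
tcp_rot: [0.907, 0.421, -0.001, -0.0]
wrist_force: [1.6, -0.6, -0.1]
width: 0.503
finger_force: 0.0
```

Request:
move_arm --pt "-0.0417 0.0207 0 0" --pt "-0.0417 0.0207 0 0" --pt "-0.0417 0.0207 0 0" --pt "-0.0417 0.0207 0 0" --pt "0 0 0 0.1"

```text
clock: 32.2
tool_pos: [0.4657, -0.2893, 0.2035]
tcp_rot: [0.929, 0.37, -0.002, 0.0]
wrist_force: [0.2, 0.4, 0.1]
width: 0.501
finger_force: 0.0
```

Request:
move_arm --pt "0 0 0.04 0" --pt "0 0 0.04 0" --pt "0 0 0 0" --pt "0 0 0 0"

```text
clock: 32.6
tool_pos: [0.4693, -0.2811, 0.1247]
tcp_rot: [0.927, 0.375, -0.001, -0.001]
wrist_force: [1.3, 0.4, 0.9]
width: 0.501
finger_force: 0.0
```

Run:
```python
from h import *
print(pose(),go(.4731,-.2807,.047,np.radians(44)),inb(.5318,-.3206,6.1))
t=cam("top"); s=cam("scene")
f=t["frame"].max(2)
def samp(c,x0,x1,y0,y1): return cv2.resize(c["frame"][y0:y1,x0:x1,::-1],None,fx=5,fy=5,interpolation=cv2.INTER_CUBIC)
np.savez("pics/top3.npz",**t); np.savez("pics/scene3.npz",**s)
t1=dict(np.load("pics/top1.npz"))
d=(t["frame"].astype(int)-t1["frame"]).min(2)[133:214,182:255]
# change map of the tray: ring pixels / shadow
yy,xx=np.where(np.abs(d)>12); w=ray(t,np.c_[xx+182,yy+133],.009)*1000
print(len(w),w.mean(0).round(1),w.min(0).round(1),w.max(0).round(1))
print(ringfit(s,.512,-.321))
```

```text
(array([ 0.46930167, -0.28114823,  0.12469044]), np.float64(0.7684248041492345)) [0.003  0.0023 0.0777 0.0005] (array([-58. ,  45.9, 124.7,  37.9]), array([1.3, 0.4, 0.9]))
274 [614.2  87.6] [551.2  27. ] [673.4 148. ]
(array([ 511.6, -319.7]), np.float64(66.9), 'gap', np.float64(-127.7), np.float64(1.9))
```

Request:
move_arm --pt "0.003 0.0023 0.03 0" --pt "0 0 0.025 0" --pt "0 0 0.012 0" --pt "0 0 0.006 0" --pt "0 0 0.004 0"

```text
clock: 33.2
tool_pos: [0.4742, -0.2815, 0.0487]
tcp_rot: [0.927, 0.375, 0.0, 0.001]
wrist_force: [-0.3, 0.6, 0.2]
width: 0.503
finger_force: 0.0
```

Request:
move_arm --pt "0 0 0 0" --pt "0 0 0 0" --pt "0 0 0 0" --pt "0 0 0 0" --pt "0 0 0 0" --hand 0

```text
clock: 33.7
tool_pos: [0.4735, -0.2804, 0.0484]
tcp_rot: [0.927, 0.375, 0.0, -0.0]
wrist_force: [-2.7, 5.5, 6.1]
width: 0.128
finger_force: 55.9
```

Request:
move_arm --pt "0 0 -0.005 0" --pt "0 0 -0.01 0" --pt "0 0 -0.02 0" --pt "0 0 -0.03 0" --pt "0 0 -0.04 0"

```text
clock: 34.2
tool_pos: [0.4725, -0.2817, 0.1538]
tcp_rot: [0.927, 0.374, -0.001, -0.001]
wrist_force: [-0.2, -0.3, -0.9]
width: 0.118
finger_force: 65.9
```

Request:
move_arm --pt "0 0 -0.05 0" --pt "0 0 -0.02 0" --pt "0 0 0 0" --pt "0 0 0 0"

```text
clock: 34.6
tool_pos: [0.4732, -0.2818, 0.2235]
tcp_rot: [0.927, 0.374, 0.0, 0.001]
wrist_force: [-0.3, 0.3, -1.3]
width: 0.118
finger_force: 66.0
```

Run:
```python
from h import *
p,a=pose(); u=a+np.pi/2; c=np.array([.611,.090]); t=c+.056*np.array([np.cos(u),np.sin(u)])
print(p,a,t,go(*t,.03,a),bot.get_obs()["width"])
```

```text
[ 0.47317502 -0.2817756   0.22353362] 0.7667355010257392 [0.57214788 0.13033004] [ 0.3572 -0.2281  0.1935 -0.    ] 0.11768532889160215
```

Request:
move_arm --pt "0.0357 -0.0228 0 0" --pt "0.0357 -0.0228 0 0" --pt "0.0357 -0.0228 0 0" --pt "0.0357 -0.0228 0 0" --pt "0.0357 -0.0228 0 0"

```text
clock: 35.1
tool_pos: [0.522, -0.0738, 0.2216]
tcp_rot: [0.927, 0.374, -0.001, -0.001]
wrist_force: [1.2, -0.5, -1.2]
width: 0.119
finger_force: 62.2
```

Request:
move_arm --pt "0.0357 -0.0228 0 0" --pt "0.0357 -0.0228 0 0" --pt "0.0357 -0.0228 0 0" --pt "0.0357 -0.0228 0 0" --pt "0.0357 -0.0228 0 0"

```text
clock: 35.6
tool_pos: [0.5715, 0.1319, 0.2214]
tcp_rot: [0.927, 0.374, -0.001, -0.0]
wrist_force: [0.4, -0.1, -1.0]
width: 0.116
finger_force: 62.2
```

Request:
move_arm --pt "0 0 0.04 0" --pt "0 0 0.04 0" --pt "0 0 0.04 0" --pt "0 0 0 0" --pt "0 0 0 0"

```text
clock: 36.1
tool_pos: [0.5714, 0.1306, 0.1024]
tcp_rot: [0.927, 0.375, -0.001, -0.0]
wrist_force: [0.2, -0.5, -0.0]
width: 0.117
finger_force: 62.2
```

Run:
```python
from h import *
print(pose(),go(.572,.130,.025,pose()[1]),bot.get_obs()["width"])
t=cam("top"); t1=dict(np.load("pics/top1.npz")); 
# tray's left (+y) outer edge: sharpest gradient on rows
for c in(t,t1):
    g=c["frame"].max(2).astype(float)[145:205:12,178:198]; print([int(178+x) for x in g.argmin(1)], g.min(1))
```

```text
(array([0.57135991, 0.13055679, 0.10243183]), np.float64(0.7678870606645274)) [ 0.0001  0.0008  0.0774 -0.    ] 0.11661541123795002
[178, 185, 179, 179, 187] [ 94.  95.  97. 100.  74.]
[185, 187, 188, 189, 190] [71. 78. 78. 68. 74.]
```

Run:
```python
from h import *
t=cam("top"); t1=dict(np.load("pics/top1.npz")); s=cam("scene"); s1=dict(np.load("pics/scene1.npz")); s3=dict(np.load("pics/scene3.npz"))
for r in(150,175,200):
    for c in(t,t1): print(r,c["frame"].max(2)[r,172:200].tolist())
# far (+x) edge corners in scene: profile across the +x wall at y=.05,.13 
for y in(.04,.14):
    L=np.array([[x,y+ (x-.607)*.077,.02] for x in np.arange(.66,.74,.005)])
    for c in(s,s3,s1): 
        uv=proj(c,L).round().astype(int); print(y,c["frame"].max(2)[uv[:,1],uv[:,0]].tolist())
```

```text
150 [96, 96, 96, 96, 96, 96, 96, 96, 95, 97, 96, 96, 96, 96, 96, 96, 95, 96, 96, 97, 96, 96, 96, 97, 96, 96, 97, 96]
150 [154, 154, 153, 152, 152, 151, 152, 152, 154, 154, 152, 112, 145, 85, 75, 135, 147, 149, 148, 144, 147, 147, 145, 144, 147, 147, 145, 143]
175 [100, 99, 99, 100, 99, 100, 99, 100, 100, 100, 100, 101, 99, 100, 101, 100, 101, 101, 101, 101, 101, 100, 102, 101, 101, 100, 100, 101]
175 [144, 143, 142, 143, 144, 146, 146, 145, 146, 147, 147, 147, 145, 144, 131, 134, 87, 79, 138, 148, 149, 144, 144, 150, 150, 148, 148, 149]
200 [78, 75, 76, 76, 77, 77, 77, 80, 81, 81, 84, 85, 86, 86, 87, 87, 87, 89, 89, 90, 90, 91, 91, 92, 93, 91, 94, 95]
200 [141, 142, 143, 146, 147, 146, 144, 142, 138, 137, 138, 138, 137, 138, 140, 143, 126, 135, 85, 70, 82, 136, 144, 146, 145, 148, 152, 152]
0.04 [88, 78, 72, 85, 87, 109, 136, 137, 136, 132, 108, 85, 124, 131, 132, 135]
0.04 [138, 114, 91, 131, 135, 134, 135, 136, 133, 131, 109, 84, 120, 130, 129, 134]
0.04 [126, 123, 123, 125, 126, 124, 124, 125, 123, 120, 99, 81, 112, 116, 119, 122]
0.14 [138, 131, 122, 121, 129, 135, 137, 138, 132, 77, 119, 146, 149, 150, 148, 144]
0.14 [135, 136, 131, 137, 133, 136, 133, 136, 132, 79, 119, 142, 146, 145, 141, 139]
0.14 [119, 125, 124, 125, 124, 123, 125, 126, 122, 76, 110, 134, 131, 135, 135, 131]
```

Request:
move_arm --pt "0 0 0.03 0" --pt "0 0 0.025 0" --pt "0 0 0.01 0" --pt "0 0 0.01 0" --pt "0 0 0.004 0"

```text
clock: 36.75
tool_pos: [0.5725, 0.131, 0.0243]
tcp_rot: [0.927, 0.375, 0.0, 0.0]
wrist_force: [-0.7, -0.3, -0.4]
width: 0.117
finger_force: 62.2
```

Request:
move_arm --pt "0 0 0 0" --pt "0 0 0 0"

```text
clock: 36.95
tool_pos: [0.5725, 0.131, 0.0248]
tcp_rot: [0.927, 0.375, 0.001, 0.0]
wrist_force: [0.3, 0.2, -1.2]
width: 0.12
finger_force: 62.2
```

Request:
move_arm --pt "0 0 0 0" --pt "0 0 0 0" --pt "0 0 0 0" --pt "0 0 -0.02 0" --pt "0 0 -0.03 0" --hand 0.35

```text
clock: 37.45
tool_pos: [0.5708, 0.1306, 0.0733]
tcp_rot: [0.927, 0.375, -0.002, -0.0]
wrist_force: [0.3, 0.7, 0.1]
width: 0.346
finger_force: 0.0
```

Request:
move_arm --pt "0 0 -0.04 0" --pt "0 0 -0.05 0" --pt "0 0 -0.05 0" --pt "0 0 -0.03 0" --pt "0 0 0 0" --hand 0.6

```text
clock: 37.95
tool_pos: [0.574, 0.1317, 0.2491]
tcp_rot: [0.927, 0.375, 0.004, 0.001]
wrist_force: [0.6, 0.6, 0.6]
width: 0.599
finger_force: 0.0
```

Run:
```python
from h import *
print(pose(),bot.get_obs()["joints"])
c=cam("top"); np.savez("pics/top4.npz",**c); s=cam("scene"); np.savez("pics/scene4.npz",**s)
# black grips: dark blob near predicted places, top at z
def grip(c,x,y,z,R=22,thr=45):
    u,v=proj(c,[x,y,z])[0].astype(int); m=roi(c,u-R,u+R,v-R,v+R,0,thr); 
    k,l=blob(m); return k
for nm,x,y,z in(("C",.440,.0555,.08),("A",.6573,-.1059,.088),("B",.5318,-.3206,.088)):
    for cn in("top1","scene1"):
        cc=dict(np.load(f"pics/{cn}.npz")); k=grip(cc,x,y,z,12 if cn=="top1" else 16, 40); print(nm,cn,rect(cc,k,z),len(k))
```

```text
(array([0.57404297, 0.13168631, 0.24913495]), np.float64(0.7677467822741442)) [-0.08449251  0.43876856 -0.33244708  1.64723512  0.15957597  1.07368799
 -1.26590689]
C top1 [438.2  58.6  38.   17.8  78.2] 41
C scene1 [455.1  44.2  49.7  25.4 -36.4] 39
A top1 [ 653.9 -105.    36.2   26.8  -78.8] 48
A scene1 [ 658.4 -104.4   46.3   40.8  -12.6] 82
B top1 [ 529.9 -320.    50.5   19.   -79.4] 47
B scene1 [ 538.  -317.3   51.4   42.2  -40.8] 87
```

Run:
```python
from h import *
s=dict(np.load("pics/scene1.npz")); t=dict(np.load("pics/top1.npz"))
q=proj(s,[[.5037,.3418,.022]])[0]; print(q)
for thr in(120,130,140,150):
    c,_=blob(roi(s,295,400,80,165,thr,255)); print("rack scene",thr,rect(s,c,.022))
for thr in(160,170,180):
    c,_=blob(roi(t,80,165,165,268,thr,255)); print("rack top",thr,rect(t,c,.022))
for n in("top1","top4"):
    c=dict(np.load(f"pics/{n}.npz")); 
    for thr in(105,122):
        k,_=blob(roi(c,205,265,220,250,0,thr)); print("C",n,thr,rect(c,k,.034))
for n in("scene1","scene4"):
    c=dict(np.load(f"pics/{n}.npz")); print(n,proj(c,[[.4394,.0531,.034]])[0])
    k,_=blob(roi(c,218,275,130,178,0,95)); print("C",n,rect(c,k,.034))
print(go(.4394,.0531,.052,np.radians(-1.1)))
```

```text
[348.45260327 117.49372322]
rack scene 120 [497.1 343.8 227.9 148.4  -9.7]
rack scene 130 [504.3 339.5 212.3 141.2 -10. ]
rack scene 140 [504.7 340.2 209.6 139.9  -9.9]
rack scene 150 [505.1 339.  207.7 137.  -10. ]
rack top 160 [503.7 342.  210.5 139.8  -9.7]
rack top 170 [503.7 341.8 209.5 138.5  -9.8]
rack top 180 [503.7 341.7 208.  137.5  -9.8]
C top1 105 [440.2  55.4  95.5  40.   86.4]
C top1 122 [437.9  53.1 115.3  54.2  88.9]Traceback (most recent call last):
  File "<stdin>", line 11, in <module>
  File "h.py", line 21, in blob
    n,l,s,_=cv2.connectedComponentsWithStats(m.astype(np.uint8)); i=1+np.argmax(s[1:,4]);
                                                                      ~~~~~~~~~^^^^^^^^^
    return _wrapfunc(a, 'argmax', axis=axis, out=out, **kwds)
    return bound(*args, **kwds)
ValueError: attempt to get argmax of an empty sequence
```

Run:
```python
from h import *
for n in("scene1","scene4"):
    c=dict(np.load(f"pics/{n}.npz")); print(n,proj(c,[[.4394,.0531,.034]])[0])
    for thr in(45,85):
        k,_=blob(roi(c,218,275,130,178,0,thr)); print("C",n,thr,rect(c,k,.034 if thr>50 else .08),k.mean(0),k.min(0),k.max(0))
print(go(.4394,.0531,.052,np.radians(-1.1)))
```

```text
scene1 [245.80027954 149.54607053]
C scene1 45 [505.7  12.8 107.2  50.4  68.3] [246.10784314 161.83333333] [224. 149.] [269. 174.]
C scene1 85 [445.4  41.3 122.2  91.6 -88.8] [246.68027211 153.05442177] [223. 133.] [270. 176.]
scene4 [245.80027954 149.54607053]
C scene4 45 [469.3   4.6 102.3  18.9  89.3] [235.425  153.7625] [218. 141.] [252. 166.]
C scene4 85 [420.1  37.3 122.2  85.7 -34.5] [232.48780488 145.36585366] [218. 130.] [253. 168.]
[-0.1494 -0.0362  0.1926  0.787 ]
```

Run:
```python
from h import *
print(go(.5318,-.3206,.060,np.radians(6.1)))
```

```text
[-0.3425  0.2968  0.1846  0.6614]
```

Request:
move_arm --pt "-0.0343 0.0297 0 0" --pt "-0.0343 0.0297 0 0" --pt "-0.0343 0.0297 0 0" --pt "-0.0343 0.0297 0 0" --pt "-0.0343 0.0297 0 0"

```text
clock: 38.55
tool_pos: [0.5505, -0.0968, 0.2423]
tcp_rot: [0.927, 0.375, -0.001, -0.001]
wrist_force: [0.1, 0.6, 0.1]
width: 0.601
finger_force: 0.0
```

Request:
move_arm --pt "-0.0343 0.0297 0 0" --pt "-0.0343 0.0297 0 0" --pt "-0.0343 0.0297 0 0" --pt "-0.0343 0.0297 0 0" --pt "-0.0342 0.0297 0 0"

```text
clock: 39.05
tool_pos: [0.5304, -0.3225, 0.2421]
tcp_rot: [0.927, 0.375, -0.001, -0.001]
wrist_force: [1.2, -0.2, 0.7]
width: 0.596
finger_force: 0.0
```

Request:
move_arm --pt "0 0 0.03 0.132" --pt "0 0 0.03 0.132" --pt "0 0 0.02 0.132" --pt "0 0 0 0.132" --pt "0 0 0 0.133" --hand 0.7

```text
clock: 39.55
tool_pos: [0.5301, -0.3203, 0.1611]
tcp_rot: [0.999, 0.051, -0.002, -0.001]
wrist_force: [0.7, 0.3, 0.3]
width: 0.702
finger_force: 0.0
```

Run:
```python
from h import *
print(pose(),go(.5318,-.3206,.060,np.radians(6.1)))
t=cam("top"); s=cam("scene"); np.savez("pics/top5.npz",**t); np.savez("pics/scene5.npz",**s)
for thr in(105,122):
    k,_=blob(roi(t,190,290,205,275,0,thr)); print("C",thr,rect(t,k,.034),k.min(0),k.max(0))
k,_=blob(roi(s,200,290,120,190,0,85)); print("C scene",rect(s,k,.034),k.mean(0))
a=t["frame"][:,:,::-1]; b=s["frame"][:,:,::-1]
cv2.imwrite("pics/p12.png",np.vstack([cv2.resize(a[125:275,80:330],(667,400),interpolation=cv2.INTER_CUBIC),cv2.resize(b[100:220,120:400],(667,200))[:, :]])[:600])
```

```text
(array([ 0.53013132, -0.32030825,  0.16105553]), np.float64(0.10145169461332139)) [ 0.0016  0.0005  0.1011 -0.005 ]
C 105 [395.5  34.1 109.6  52.2  89.3] [220. 240.] [264. 263.]
C 122 [395.8  37.  115.4  52.8  89.2] [218. 240.] [264. 263.]
C scene [401.1  25.1 124.8  98.  -88.5] [229.53543307 146.25984252]
```

Request:
move_arm --pt "0.0016 0.0005 0.04 -0.005" --pt "0 0 0.03 0" --pt "0 0 0.02 0" --pt "0 0 0.01 0" --pt "0 0 0 0" --squeeze 20

```text
clock: 40.15
tool_pos: [0.5323, -0.3207, 0.0623]
tcp_rot: [0.998, 0.057, -0.001, -0.001]
wrist_force: [-0.6, -0.8, -0.5]
width: 0.695
finger_force: 0.0
```

Request:
move_arm --pt "0 0 0 0" --pt "0 0 0 0" --pt "0 0 0 0" --pt "0 0 0 0" --pt "0 0 0 0" --hand 0

```text
clock: 40.65
tool_pos: [0.5341, -0.3202, 0.0653]
tcp_rot: [0.998, 0.057, 0.001, -0.0]
wrist_force: [-0.9, 5.9, 4.8]
width: 0.345
finger_force: 23.0
```

Run:
```python
from h import *
o=bot.get_obs(); print(inb(.5318,-.3206,6.1),o["width"],o["finger_force"],np.round(o["ft_torque"],2))
```

```text
(array([ 2.3,  0.2, 65.3,  0.4]), array([-0.9,  5.9,  4.8])) 0.3448461954698594 22.99612820148468 [1.18 0.15 0.  ]
```

Request:
move_arm --pt "0 0 0 0" --pt "0 0 0 0" --pt "0 0 0 0" --pt "0 0 0 -0.145" --pt "0 0 0 -0.145" --hand 0.65

```text
clock: 41.15
tool_pos: [0.5333, -0.3215, 0.064]
tcp_rot: [0.979, 0.202, -0.0, 0.0]
wrist_force: [0.4, -0.6, -0.2]
width: 0.648
finger_force: 0.0
```

Request:
move_arm --pt "0 0 0 -0.145" --pt "0 0 0 -0.145" --pt "0 0 0 -0.145" --pt "0 0 0 -0.145" --pt "0 0 0 -0.145"

```text
clock: 41.65
tool_pos: [0.5332, -0.3218, 0.064]
tcp_rot: [0.844, 0.536, -0.0, 0.0]
wrist_force: [-0.4, 0.3, -0.7]
width: 0.646
finger_force: 0.0
```

Request:
move_arm --pt "0 0 0 -0.145" --pt "0 0 0 -0.145" --pt "0 0 0 -0.145" --pt "0 0 0 -0.123" --pt "0 0 0 0"

```text
clock: 42.15
tool_pos: [0.533, -0.3219, 0.0638]
tcp_rot: [0.665, 0.747, -0.0, -0.0]
wrist_force: [-0.6, 0.4, -0.1]
width: 0.649
finger_force: 0.0
```

Run:
```python
from h import *
o=bot.get_obs(); print(pose(),inb(.5318,-.3206,6.1),o["joints"])
```

```text
(array([ 0.53298815, -0.32187673,  0.06382869]), np.float64(1.6861519324478726)) (array([ 1. , -1.4, 63.8, 90.5]), array([-0.6,  0.4, -0.1])) [ 0.776207    0.71782948 -0.50580827  1.74990676  0.46272796  0.79498751
  0.16018879]
```

Request:
move_arm --pt "0.0016 0 0.002 0" --pt "0 0 0 0"

```text
clock: 42.35
tool_pos: [0.5329, -0.3195, 0.0617]
tcp_rot: [0.667, 0.745, -0.0, -0.0]
wrist_force: [-0.0, -0.3, 0.8]
width: 0.646
finger_force: 0.0
```

Request:
move_arm --pt "0 0 0 0" --pt "0 0 0 0" --pt "0 0 0 0" --pt "0 0 0 0" --pt "0 0 0 0" --hand 0 --squeeze 50

```text
clock: 42.85
tool_pos: [0.5331, -0.3197, 0.0621]
tcp_rot: [0.666, 0.746, 0.0, 0.0]
wrist_force: [-1.4, 0.6, 0.9]
width: 0.175
finger_force: 51.2
```

Request:
move_arm --pt "0 0 -0.005 0" --pt "0 0 -0.01 0" --pt "0 0 -0.015 0" --pt "0 0 -0.03 0" --pt "0 0 -0.04 0"

```text
clock: 43.35
tool_pos: [0.5322, -0.3193, 0.1628]
tcp_rot: [0.666, 0.746, -0.0, -0.001]
wrist_force: [0.4, -0.2, -2.2]
width: 0.181
finger_force: 50.6
```

Request:
move_arm --pt "0 0 -0.04 0" --pt "0 0 -0.03 0" --pt "0 0 0 0" --pt "0 0 0 0"

```text
clock: 43.75
tool_pos: [0.5331, -0.3197, 0.2332]
tcp_rot: [0.666, 0.746, 0.0, 0.001]
wrist_force: [-0.3, -0.6, -2.5]
width: 0.179
finger_force: 50.7
```

```bash
cat >> h.py <<'E'
RK=np.array([.5042,.3410]); RY=np.radians(-9.85)
def pocket(i): return RK+.066*(i-1)*np.array([np.cos(RY),np.sin(RY)])
E
python3 - <<'E'
from h import *
o=bot.get_obs(); print(pose(),inb(.5318,-.3206,6.1),o["width"],o["wrist_force"])
for i in range(3): print(pocket(i).round(4),go(*pocket(i),.14,RY+np.pi/2))
E
```

```text
(array([ 0.53312425, -0.3197322 ,  0.2331804 ]), np.float64(1.684945118272967)) (array([  1.4,   0.7, 233.2,  90.4]), array([-0.3, -0.6, -2.5])) 0.17937977126885402 [-0.25025051 -0.61740852 -2.51922692]
[0.4392 0.3523] [ 0.6784 -0.0168  0.0932  0.2861]
[0.5042 0.341 ] [0.6597 0.0465 0.0932 0.2861]
[0.5692 0.3297] [0.6411 0.1098 0.0932 0.2861]
```

Request:
move_arm --pt "0.0458 0.0078 0 0" --pt "0.0458 0.0078 0 0" --pt "0.0458 0.0078 0 0" --pt "0.0458 0.0078 0 0" --pt "0.0458 0.0078 0 0"

```text
clock: 44.25
tool_pos: [0.5446, -0.0861, 0.2307]
tcp_rot: [0.666, 0.746, -0.001, -0.001]
wrist_force: [0.9, 0.5, -3.0]
width: 0.18
finger_force: 50.8
```

Request:
move_arm --pt "0.0458 0.0078 0 0" --pt "0.0458 0.0078 0 0" --pt "0.0458 0.0078 0 0" --pt "0.0458 0.0078 0 0" --pt "0.0458 0.0078 0 0"

```text
clock: 44.75
tool_pos: [0.5574, 0.1455, 0.2307]
tcp_rot: [0.666, 0.746, -0.001, -0.001]
wrist_force: [1.1, -0.1, -3.0]
width: 0.178
finger_force: 50.8
```

Request:
move_arm --pt "0.0458 0.0078 0 0" --pt "0.0458 0.0078 0 0" --pt "0.0458 0.0078 0 0" --pt "0.0457 0.0084 0 0" --pt "0 0 0 0.143"

```text
clock: 45.25
tool_pos: [0.5658, 0.3376, 0.23]
tcp_rot: [0.714, 0.7, -0.0, -0.003]
wrist_force: [-0.6, 0.3, -2.2]
width: 0.178
finger_force: 50.8
```

Request:
move_arm --pt "0 0 0.03 0.143" --pt "0 0 0.04 0" --pt "0 0 0.03 0" --pt "0 0 0 0" --pt "0 0 0 0"

```text
clock: 45.75
tool_pos: [0.5686, 0.3295, 0.1315]
tcp_rot: [0.765, 0.644, -0.001, -0.0]
wrist_force: [-0.2, 0.2, -2.0]
width: 0.18
finger_force: 50.8
```

Run:
```python
from h import *
o=bot.get_obs(); print(pose(),go(*pocket(2),.060,RY+np.pi/2),o["width"],o["wrist_force"])
```

```text
(array([0.56863791, 0.32951954, 0.13147733]), np.float64(1.3992971910645498)) [0.0003 0.0005 0.0715 0.0004] 0.17971929340283593 [-0.1511519   0.19237572 -2.01108775]
```

Request:
move_arm --pt "0.0003 0.0005 0.025 0" --pt "0 0 0.02 0" --pt "0 0 0.006 0" --pt "0 0 0 0"

```text
clock: 46.15
tool_pos: [0.5699, 0.3302, 0.0817]
tcp_rot: [0.765, 0.644, 0.0, -0.0]
wrist_force: [0.1, -0.4, -2.5]
width: 0.178
finger_force: 50.7
```

Request:
move_arm --pt "0 0 0.004 0" --pt "0 0 0.004 0" --pt "0 0 0 0"

```text
clock: 46.45
tool_pos: [0.5698, 0.3299, 0.0732]
tcp_rot: [0.765, 0.644, 0.0, 0.0]
wrist_force: [0.2, -0.4, -3.5]
width: 0.179
finger_force: 50.8
```

Run:
```python
from h import *
o=bot.get_obs(); print(pose(),go(*pocket(2),.060,RY+np.pi/2),o["width"],o["wrist_force"],np.round(o["ft_torque"],2))
```

```text
(array([0.56976658, 0.32994388, 0.0732248 ]), np.float64(1.398987662209028)) [-0.0003 -0.0005  0.0132  0.0001] 0.17853093633949177 [ 0.23291831 -0.43028905 -3.45167712] [-0.03  0.01  0.  ]
```

Request:
move_arm --pt "0 0 0.004 0" --pt "0 0 0.004 0" --pt "0 0 0.003 0" --pt "0 0 0.002 0" --pt "0 0 0 0"

```text
clock: 46.95
tool_pos: [0.5696, 0.33, 0.0601]
tcp_rot: [0.765, 0.644, -0.0, 0.0]
wrist_force: [-1.6, -0.4, 0.2]
width: 0.182
finger_force: 51.1
```

Run:
```python
from h import *
o=bot.get_obs(); print(pose(),o["width"],o["wrist_force"],np.round(o["ft_torque"],2))
```

```text
(array([0.56957337, 0.33000209, 0.06014463]), np.float64(1.3990842004126085)) 0.1819320991357781 [-1.64436052 -0.41317511  0.16392049] [-0.22  0.33  0.04]
```

Request:
move_arm --pt "0 0 0 0" --pt "0 0 0 0" --pt "0 0 0 0" --pt "0 0 -0.02 0" --pt "0 0 -0.04 0" --hand 0.4

```text
clock: 47.45
tool_pos: [0.5683, 0.3286, 0.1178]
tcp_rot: [0.765, 0.644, -0.003, -0.0]
wrist_force: [0.1, -0.4, 0.2]
width: 0.401
finger_force: 0.0
```

Request:
move_arm --pt "0 0 -0.05 0" --pt "0 0 -0.04 0" --pt "0 0 0 0.15" --pt "0 0 0 0.148" --pt "0 0 0 0.148" --hand 0.7

```text
clock: 47.95
tool_pos: [0.5699, 0.3299, 0.2106]
tcp_rot: [0.89, 0.456, 0.001, -0.0]
wrist_force: [0.2, 0.5, 0.6]
width: 0.701
finger_force: 0.0
```

Request:
move_arm --pt "0 0 0 0.148" --pt "0 0 0 0.148" --pt "0 0 0 0.148" --pt "0 0 0 0.148" --pt "0 0 0 0.148" --squeeze 20

```text
clock: 48.45
tool_pos: [0.5697, 0.33, 0.2101]
tcp_rot: [0.995, 0.103, 0.0, -0.0]
wrist_force: [-0.2, 0.2, -0.2]
width: 0.696
finger_force: 0.0
```

Run:
```python
from h import *
print(pose(),go(.6573,-.1059,.062,np.radians(12.2)))
s=cam("scene"); k,_=blob(roi(s,330,400,90,180,0,95)); print(rect(s,k,.040),k.mean(0),proj(s,[.5692,.3297,.04])[0])
```

```text
(array([0.56969626, 0.33000962, 0.2101222 ]), np.float64(0.2070091465908081)) [-0.0039  0.4446  0.1481 -0.0059]
[631.1 256.8 162.  145.   47.8] [354.99530516 156.16431925] [365.26314934 128.82445518]
```

Now to the other bucket's insert.

Request:
move_arm --pt "-0.0004 0.0494 0 0" --pt "-0.0004 0.0494 0 0" --pt "-0.0004 0.0494 0 0" --pt "-0.0004 0.0494 0 0" --pt "-0.0004 0.0494 0 0"

```text
clock: 49.0
tool_pos: [0.6202, 0.0862, 0.2102]
tcp_rot: [0.994, 0.108, 0.0, 0.0]
wrist_force: [0.2, -0.6, 0.8]
width: 0.699
finger_force: 0.0
```

Request:
move_arm --pt "-0.0004 0.0494 0 0" --pt "-0.0004 0.0494 0 0" --pt "-0.0004 0.0494 0 0" --pt "-0.0004 0.0494 0 0" --pt "0 0 0.04 0"

```text
clock: 49.5
tool_pos: [0.6636, -0.1163, 0.1742]
tcp_rot: [0.995, 0.102, 0.005, 0.004]
wrist_force: [2.0, -1.0, -0.9]
width: 0.701
finger_force: 0.0
```

Request:
move_arm --pt "0 0 0.03 0" --pt "0 0 0 0" --pt "0 0 0 0"

```text
clock: 49.8
tool_pos: [0.6603, -0.105, 0.1404]
tcp_rot: [0.994, 0.107, -0.0, -0.0]
wrist_force: [0.2, -1.3, 1.3]
width: 0.7
finger_force: 0.0
```

Run:
```python
from h import *
print(pose(),go(.6573,-.1059,.062,np.radians(12.2)))
```

```text
(array([ 0.66028961, -0.10501114,  0.14043932]), np.float64(0.215131903234448)) [-0.0031  0.0002  0.0784  0.0022]
```

Request:
move_arm --pt "-0.0031 0.0002 0.03 0" --pt "0 0 0.025 0" --pt "0 0 0.015 0" --pt "0 0 0.008 0" --pt "0 0 0 0"

```text
clock: 50.3
tool_pos: [0.6575, -0.106, 0.0622]
tcp_rot: [0.994, 0.107, 0.0, -0.0]
wrist_force: [-0.2, 0.1, -0.3]
width: 0.702
finger_force: 0.0
```

Request:
move_arm --pt "0 0 0 0" --pt "0 0 0 0" --pt "0 0 0 0" --pt "0 0 0 0" --pt "0 0 0 0" --hand 0

```text
clock: 50.8
tool_pos: [0.6579, -0.1057, 0.0634]
tcp_rot: [0.994, 0.106, 0.001, -0.0]
wrist_force: [-1.7, 2.3, 6.3]
width: 0.347
finger_force: 21.0
```

Run:
```python
from h import *
o=bot.get_obs(); print(pose(),inb(.6573,-.1059,12.2),o["width"])
```

```text
(array([ 0.6579302 , -0.10573816,  0.06341366]), np.float64(0.213236518279194)) (array([ 0.7,  0. , 63.4,  0. ]), array([-1.7,  2.3,  6.3])) 0.34705916260776326
```

Request:
move_arm --pt "0 0 0 0" --pt "0 0 0 0" --pt "0 0 0 0" --pt "0 0 0 -0.147" --pt "0 0 0 -0.147" --hand 0.65

```text
clock: 51.3
tool_pos: [0.6571, -0.1062, 0.0619]
tcp_rot: [0.967, 0.254, -0.0, 0.0]
wrist_force: [0.4, -0.7, -0.5]
width: 0.65
finger_force: 0.0
```

Request:
move_arm --pt "0 0 0 -0.147" --pt "0 0 0 -0.147" --pt "0 0 0 -0.147" --pt "0 0 0 -0.147" --pt "0 0 0 -0.147"

```text
clock: 51.8
tool_pos: [0.6571, -0.1065, 0.0619]
tcp_rot: [0.812, 0.584, -0.0, 0.0]
wrist_force: [-0.1, 0.5, 0.1]
width: 0.646
finger_force: 0.0
```

Request:
move_arm --pt "0 0 0 -0.147" --pt "0 0 0 -0.147" --pt "0 0 0 -0.147" --pt "0 0 0 -0.103" --pt "0 0 0 0"

```text
clock: 52.3
tool_pos: [0.657, -0.1067, 0.0617]
tcp_rot: [0.627, 0.779, -0.0, -0.0]
wrist_force: [0.1, 0.8, -0.1]
width: 0.651
finger_force: 0.0
```

Run:
```python
from h import *
o=bot.get_obs(); print(pose(),inb(.6573,-.1059,12.2),o["width"])
```

```text
(array([ 0.65696886, -0.1067207 ,  0.06167454]), np.float64(1.7869848648255564)) (array([-0.5, -0.7, 61.7, 90.2]), array([ 0.1,  0.8, -0.1])) 0.6506477914574033
```

Insert centre is 0.7 mm along tool +x; correct, grip and lift.

Request:
move_arm --pt "0.0008 0 0 0" --pt "0 0 0 0"

```text
clock: 52.5
tool_pos: [0.6569, -0.1053, 0.062]
tcp_rot: [0.628, 0.778, -0.0, -0.0]
wrist_force: [0.6, -0.4, 0.4]
width: 0.649
finger_force: 0.0
```

Request:
move_arm --pt "0 0 0 0" --pt "0 0 0 0" --pt "0 0 0 0" --pt "0 0 0 0" --pt "0 0 0 0" --hand 0 --squeeze 50

```text
clock: 53.0
tool_pos: [0.657, -0.1052, 0.0622]
tcp_rot: [0.627, 0.779, 0.0, -0.0]
wrist_force: [-1.2, 0.5, 1.7]
width: 0.176
finger_force: 49.1
```

Request:
move_arm --pt "0 0 -0.005 0" --pt "0 0 -0.01 0" --pt "0 0 -0.015 0" --pt "0 0 -0.03 0" --pt "0 0 -0.04 0"

```text
clock: 53.5
tool_pos: [0.6561, -0.1057, 0.1627]
tcp_rot: [0.627, 0.779, -0.001, -0.001]
wrist_force: [-0.0, -0.4, -2.3]
width: 0.175
finger_force: 48.9
```

Request:
move_arm --pt "0 0 -0.04 0" --pt "0 0 -0.03 0" --pt "0 0 0 0" --pt "0 0 0 0"

```text
clock: 53.9
tool_pos: [0.6571, -0.1056, 0.2334]
tcp_rot: [0.627, 0.779, 0.0, 0.001]
wrist_force: [-0.9, 0.3, -3.7]
width: 0.175
finger_force: 49.0
```

Run:
```python
from h import *
o=bot.get_obs(); print(pose(),o["width"],o["wrist_force"],go(*pocket(1),.14,RY+np.pi/2))
```

```text
(array([ 0.65710924, -0.10558364,  0.23343805]), np.float64(1.7858550499294026)) 0.17479607890291243 [-0.89860173  0.30290345 -3.73776571] [ 0.4689 -0.0541  0.0934  0.387 ]
```

Request:
move_arm --pt "0.0469 -0.0054 0 0" --pt "0.0469 -0.0054 0 0" --pt "0.0469 -0.0054 0 0" --pt "0.0469 -0.0054 0 0" --pt "0.0469 -0.0054 0 0"

```text
clock: 54.4
tool_pos: [0.579, 0.1189, 0.2309]
tcp_rot: [0.627, 0.779, -0.001, -0.001]
wrist_force: [1.3, 0.9, -2.6]
width: 0.176
finger_force: 49.2
```

Request:
move_arm --pt "0.0469 -0.0054 0 0" --pt "0.0469 -0.0054 0 0" --pt "0.0469 -0.0054 0 0" --pt "0.0469 -0.0054 0 0" --pt "0.0468 -0.0055 0 0"

```text
clock: 54.9
tool_pos: [0.5028, 0.3419, 0.2308]
tcp_rot: [0.627, 0.779, -0.001, -0.0]
wrist_force: [0.3, -0.3, -2.8]
width: 0.181
finger_force: 49.2
```

Request:
move_arm --pt "0 0 0 0.129" --pt "0 0 0 0.129" --pt "0 0 0.03 0.129" --pt "0 0 0.02 0" --pt "0 0 0 0"

```text
clock: 55.4
tool_pos: [0.5023, 0.3391, 0.1784]
tcp_rot: [0.765, 0.644, -0.004, 0.0]
wrist_force: [0.5, -0.3, -3.1]
width: 0.177
finger_force: 49.2
```

Run:
```python
from h import *
o=bot.get_obs(); print(pose(),o["width"],o["wrist_force"],go(*pocket(1),.060,RY+np.pi/2))
```

```text
(array([0.50227943, 0.33913138, 0.17839302]), np.float64(1.399666837599234)) 0.17744690779310734 [ 0.48733776 -0.28317129 -3.06562049] [0.0022 0.0016 0.1184 0.0008]
```

Request:
move_arm --pt "0 0 0.04 0" --pt "0 0 0.035 0" --pt "0 0 0 0" --pt "0 0 0 0" --pt "0 0 0 0"

```text
clock: 55.9
tool_pos: [0.5049, 0.3421, 0.1092]
tcp_rot: [0.765, 0.644, 0.001, -0.0]
wrist_force: [0.0, -0.1, -2.0]
width: 0.179
finger_force: 49.5
```

Run:
```python
from h import *
o=bot.get_obs(); print(pose(),o["width"],o["wrist_force"],go(*pocket(1),.060,RY+np.pi/2))
```

```text
(array([0.50488321, 0.34207554, 0.10915477]), np.float64(1.3990231160859332)) 0.1785333106458839 [ 0.04675272 -0.12693691 -1.95544155] [-0.0012 -0.0005  0.0492  0.0001]
```

Request:
move_arm --pt "-0.001 -0.0005 0.02 0" --pt "0 0 0.008 0" --pt "0 0 0.004 0" --pt "0 0 0.004 0" --pt "0 0 0 0"

```text
clock: 56.4
tool_pos: [0.5043, 0.3431, 0.0734]
tcp_rot: [0.765, 0.644, 0.003, -0.001]
wrist_force: [-0.8, 3.4, 8.1]
width: 0.177
finger_force: 51.5
```

Request:
move_arm --pt "0 0 0.004 0" --pt "0 0 0.004 0" --pt "0 0 0.003 0" --pt "0 0 0.002 0" --pt "0 0 0 0"

```text
clock: 56.9
tool_pos: [0.5056, 0.3491, 0.0657]
tcp_rot: [0.764, 0.645, 0.008, -0.002]
wrist_force: [-6.5, 7.4, 45.4]
width: 0.173
finger_force: 59.0
```

Run:
```python
from h import *
o=bot.get_obs(); print(pose(),o["width"],o["wrist_force"],np.round(o["ft_torque"],2))
```

```text
(array([0.50555707, 0.34910073, 0.06574546]), np.float64(1.4017622788158945)) 0.17268783542661403 [-6.53626416  7.37794903 45.36642926] [ 1.37  1.99 -0.18]
```

Request:
move_arm --pt "0 0 -0.006 0" --pt "0 0 -0.008 0" --pt "0 0 -0.01 0" --pt "0 0 -0.01 0" --pt "0 0 0 0"

```text
clock: 57.4
tool_pos: [0.5041, 0.3405, 0.0935]
tcp_rot: [0.765, 0.644, 0.001, 0.0]
wrist_force: [0.3, -0.4, -2.8]
width: 0.177
finger_force: 52.0
```

Request:
move_arm --pt "0 0 0 0" --pt "0 0 0 0"

```text
clock: 57.6
tool_pos: [0.5032, 0.3398, 0.0915]
tcp_rot: [0.765, 0.644, -0.0, 0.0]
wrist_force: [0.5, -0.7, -2.6]
width: 0.181
finger_force: 52.0
```

Run:
```python
from h import *
o=bot.get_obs(); print(pose(),o["width"],o["wrist_force"],np.round(o["ft_torque"],2),go(*pocket(1),.060,RY+np.pi/2))
t=cam("top"); s=cam("scene"); np.savez("pics/top6.npz",**t); np.savez("pics/scene6.npz",**s)
a=t["frame"][:,:,::-1]; b=s["frame"][:,:,::-1]
A=cv2.resize(a[160:275,80:200],(400,383),interpolation=cv2.INTER_CUBIC); B=cv2.resize(b[80:180,295:399],(400,383),interpolation=cv2.INTER_CUBIC)
C=cv2.resize(a[125:275,170:320],(400,217)); D=cv2.resize(b[130:250,230:370],(400,217))
cv2.imwrite("pics/p13.png",np.vstack([np.hstack([A,B]),cv2.resize(np.hstack([C,D]),(800,217))]))
```

```text
(array([0.50318086, 0.33980454, 0.09152166]), np.float64(1.3988397610651275)) 0.18079102895063787 [ 0.48585425 -0.6793102  -2.59210949] [-0.01  0.03  0.02] [ 0.0014  0.0008  0.0315 -0.    ]
```

View pics/p13.png

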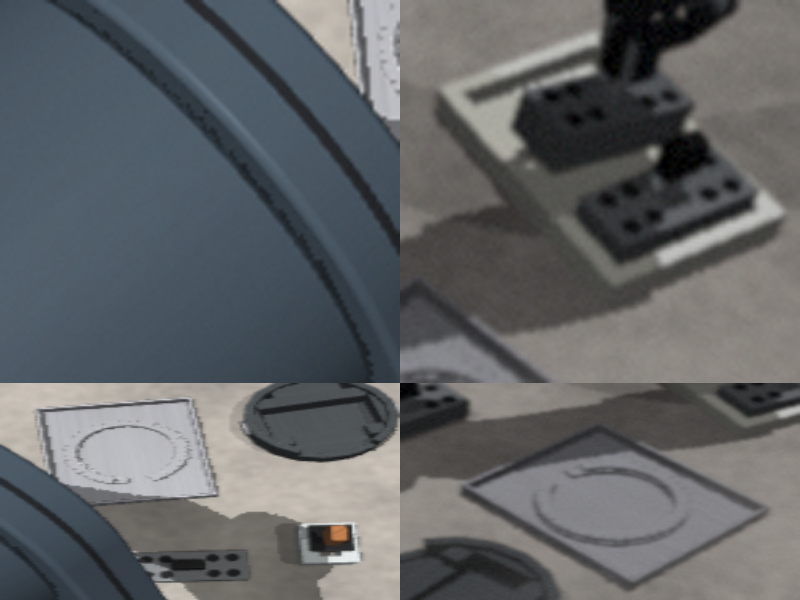

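Request:
move_arm --pt "0.0017 0.0012 0.005 0" --pt "0 0 0 0" --pt "0 0 0 0" --pt "0 0 0 0"

```text
clock: 58.1
tool_pos: [0.5047, 0.3417, 0.0869]
tcp_rot: [0.765, 0.644, -0.0, -0.0]
wrist_force: [-0.8, -0.1, -2.0]
width: 0.178
finger_force: 51.8
```

Request:
move_arm --pt "0 0 0.004 0" --pt "0 0 0.003 0" --pt "0 0 0 0" --pt "0 0 0 0"

```text
clock: 58.5
tool_pos: [0.5048, 0.3416, 0.0799]
tcp_rot: [0.765, 0.644, -0.0, -0.0]
wrist_force: [0.4, -0.1, -2.1]
width: 0.176
finger_force: 51.8
```

Run:
```python
from h import *
o=bot.get_obs(); print(pose(),o["wrist_force"],np.round(o["ft_torque"],2))
```

```text
(array([0.50475197, 0.34161118, 0.07988449]), np.float64(1.3990892398429562)) [ 0.40873594 -0.09211057 -2.065613  ] [ 0.02 -0.04 -0.01]
```

Request:
move_arm --pt "0 0 0.003 0" --pt "0 0 0 0" --pt "0 0 0 0"

```text
clock: 58.8
tool_pos: [0.5048, 0.3416, 0.0769]
tcp_rot: [0.765, 0.644, -0.0, -0.0]
wrist_force: [-0.5, 0.8, -2.4]
width: 0.173
finger_force: 51.8
```

Request:
move_arm --pt "0 0 0.002 0" --pt "0 0 0 0"

```text
clock: 59.0
tool_pos: [0.5048, 0.3416, 0.0748]
tcp_rot: [0.765, 0.644, -0.0, -0.0]
wrist_force: [0.3, -0.6, -3.0]
width: 0.175
finger_force: 51.8
```

Request:
move_arm --pt "0 0 0.0015 0" --pt "0 0 0 0" --pt "0 0 0 0"

```text
clock: 59.3
tool_pos: [0.5048, 0.3417, 0.0735]
tcp_rot: [0.765, 0.644, -0.0, 0.0]
wrist_force: [0.7, 1.3, -2.3]
width: 0.178
finger_force: 51.8
```

Run:
```python
from h import *
o=bot.get_obs(); print(pose(),o["wrist_force"],np.round(o["ft_torque"],2))
```

```text
(array([0.50481429, 0.34165315, 0.07348232]), np.float64(1.3990082973217948)) [ 0.73848995  1.326284   -2.30467076] [0.05 0.02 0.01]
```

Request:
move_arm --pt "0 0 0.002 0" --pt "0 0 0.002 0" --pt "0 0 0 0"

```text
clock: 59.6
tool_pos: [0.5047, 0.3414, 0.0692]
tcp_rot: [0.765, 0.644, -0.0, 0.0]
wrist_force: [-1.2, 0.2, -2.9]
width: 0.176
finger_force: 51.8
```

Run:
```python
from h import *
o=bot.get_obs(); print(pose(),o["wrist_force"],np.round(o["ft_torque"],2))
```

```text
(array([0.50468875, 0.34144682, 0.06916537]), np.float64(1.3990081660794926)) [-1.19237666  0.2111784  -2.90181161] [ 0.03 -0.01  0.01]
```

It is in the pocket; continue to the floor.

Request:
move_arm --pt "0 0 0.003 0" --pt "0 0 0.003 0" --pt "0 0 0 0"

```text
clock: 59.9
tool_pos: [0.5052, 0.3422, 0.0664]
tcp_rot: [0.765, 0.644, 0.001, 0.001]
wrist_force: [-6.9, -5.0, 29.3]
width: 0.179
finger_force: 56.6
```

Request:
move_arm --pt "0 0 0.002 0" --pt "0 0 0.001 0" --pt "0 0 0 0"

```text
clock: 60.2
tool_pos: [0.5055, 0.3424, 0.0661]
tcp_rot: [0.765, 0.644, 0.002, 0.001]
wrist_force: [-11.6, -13.0, 58.0]
width: 0.178
finger_force: 61.0
```

Run:
```python
from h import *
o=bot.get_obs(); print(pose(),o["wrist_force"],np.round(o["ft_torque"],2))
```

```text
(array([0.50549281, 0.34239947, 0.06614298]), np.float64(1.3984247381497128)) [-11.61302142 -13.01632885  58.02066136] [-2.75  3.13 -0.1 ]
```

Request:
move_arm --pt "0 0 -0.003 0" --pt "0 0 -0.002 0" --pt "0 0 0 0"

```text
clock: 60.5
tool_pos: [0.5052, 0.3423, 0.0664]
tcp_rot: [0.765, 0.644, 0.001, 0.0]
wrist_force: [-2.0, -0.5, 14.2]
width: 0.182
finger_force: 54.4
```

Request:
move_arm --pt "0 0 0 0" --pt "0 0 0 0" --pt "0 0 0 0" --pt "0 0 0 0" --hand 0.35

```text
clock: 60.9
tool_pos: [0.5047, 0.3416, 0.0651]
tcp_rot: [0.765, 0.644, -0.0, -0.0]
wrist_force: [0.2, -0.8, -0.4]
width: 0.354
finger_force: 0.0
```

Run:
```python
from h import *
o=bot.get_obs(); print(pose(),o["wrist_force"],np.round(o["ft_torque"],2))
```

```text
(array([0.50474476, 0.34156196, 0.06512301]), np.float64(1.3989078826493768)) [ 0.22235362 -0.82568499 -0.39934456] [ 0.03  0.01 -0.03]
```

Request:
move_arm --pt "0 0 -0.02 0" --pt "0 0 -0.04 0" --pt "0 0 -0.05 0" --pt "0 0 -0.03 0" --pt "0 0 0 0"

```text
clock: 61.4
tool_pos: [0.5063, 0.3435, 0.2102]
tcp_rot: [0.765, 0.644, 0.004, 0.0]
wrist_force: [0.2, 0.0, -0.5]
width: 0.35
finger_force: 0.0
```

Run:
```python
from h import *
print(pose(),go(.44,.036,.12,np.radians(89.2)))
s=cam("scene"); g=s["frame"].max(2)
for i in(1,2):
    for z in(.086,.040,.022):
        print(i,z,proj(s,[*pocket(i),z])[0].round(1))
m=roi(s,295,400,80,165,0,38); n,l,st,ce=cv2.connectedComponentsWithStats(m.astype(np.uint8)); print(st[1:][st[1:,4]>15],ce[1:][st[1:,4]>15].round(1))
np.savez("pics/scene7.npz",**s)
```

```text
(array([0.50626263, 0.34352595, 0.21015873]), np.float64(1.398902588745922)) [-0.3143 -0.0127  0.0902 -0.1579]
1 0.086 [353.4  98.9]
1 0.04 [349.7 112.6]
1 0.022 [348.4 117.7]
2 0.086 [369.7 115.2]
2 0.04 [365.3 128.8]
2 0.022 [363.6 133.9]
[[347  97  12  12 110]
 [332 109  10   5  36]
 [332 113  44  18 345]
 [325 114   8  13  47]
 [342 132  44  16  92]] [[352.8 102.3]
 [337.1 111.2]
 [353.8 121.5]
 [328.3 119.6]
 [360.8 140.2]]
```

Request:
move_arm --pt "-0.0449 -0.0018 0 0" --pt "-0.0449 -0.0018 0 0" --pt "-0.0449 -0.0018 0 0" --pt "-0.0449 -0.0018 0 0" --pt "-0.0449 -0.0018 0 0" --hand 1.0

```text
clock: 61.95
tool_pos: [0.4563, 0.1199, 0.2042]
tcp_rot: [0.765, 0.644, -0.001, -0.0]
wrist_force: [0.5, -0.0, -0.2]
width: 1.004
finger_force: 0.0
```

Request:
move_arm --pt "-0.0449 -0.0018 0 0" --pt "-0.0449 -0.0018 0 0" --pt "0 0 0 -0.079" --pt "0 0 0 -0.079" --pt "0 0 0.04 0"

```text
clock: 62.45
tool_pos: [0.4409, 0.0339, 0.1671]
tcp_rot: [0.712, 0.702, 0.002, 0.002]
wrist_force: [1.5, -0.1, -1.5]
width: 0.998
finger_force: 0.0
```

Request:
move_arm --pt "0 0 0.04 0" --pt "0 -0.01 0 0" --pt "0 -0.01 0 0" --pt "0 -0.01 0 0" --pt "0 0 0 0"

```text
clock: 62.95
tool_pos: [0.4076, 0.0344, 0.1268]
tcp_rot: [0.712, 0.702, 0.0, 0.001]
wrist_force: [0.9, -1.0, 0.4]
width: 1.002
finger_force: 0.0
```

Run:
```python
from h import *
o=bot.get_obs(); print(pose(),np.round(o["tcp_rot"],3),o["joints"],go(.3965,.036,.05,np.radians(89.2)))
```

```text
(array([0.40761246, 0.0344239 , 0.12684799]), np.float64(1.5575133700948232)) [0.712 0.702 0.    0.001] [ 0.27707879  0.39082317 -0.63814972  2.22223258  0.39433663  0.63642936
 -0.66001227] [ 0.0014 -0.0111  0.0768  0.0007]
```

Request:
move_arm --pt "0.0014 -0.0111 0 0" --pt "0 0 0 0.145" --pt "0 0 0 0.145" --pt "0 0 0 0.145" --pt "0 0 0 0.145" --squeeze 20

```text
clock: 63.45
tool_pos: [0.3976, 0.0362, 0.1263]
tcp_rot: [0.884, 0.467, 0.001, 0.0]
wrist_force: [-0.5, 0.4, 0.2]
width: 0.997
finger_force: 0.0
```

Request:
move_arm --pt "0 0 0 0.145" --pt "0 0 0 0.145" --pt "0 0 0 0.145" --pt "0 0 0 0.145" --pt "0 0 0 0.145"

```text
clock: 63.95
tool_pos: [0.3976, 0.0363, 0.1262]
tcp_rot: [0.992, 0.123, 0.001, -0.0]
wrist_force: [1.1, 0.0, 0.1]
width: 0.998
finger_force: 0.0
```

Request:
move_arm --pt "0 0 0 0.121" --pt "0 0 0 0" --pt "0 0 0 0" --hand 0.75

```text
clock: 64.25
tool_pos: [0.3976, 0.0363, 0.126]
tcp_rot: [0.998, 0.067, 0.001, -0.0]
wrist_force: [1.1, 0.0, 0.4]
width: 0.749
finger_force: 0.0
```

Run:
```python
from h import *
o=bot.get_obs(); print(pose(),np.round(o["tcp_rot"],3),o["joints"],go(.3965,.036,.054,np.radians(-.8)))
```

```text
(array([0.39760467, 0.03633684, 0.12596847]), np.float64(0.13492447803978563)) [ 0.998  0.067  0.001 -0.   ] [-0.02799008  0.33846609 -0.23665356  2.25475314  0.14705144  0.56096547
 -1.81223233] [-0.0011  0.0002  0.072   0.1489]
```

Request:
move_arm --pt "0 0 0 0.075" --pt "0 0 0 0.075" --pt "-0.001 0 0.025 0" --pt "0 0 0.025 0" --pt "0 0 0.015 0"

```text
clock: 64.75
tool_pos: [0.3962, 0.0362, 0.0595]
tcp_rot: [1.0, -0.008, -0.0, -0.0]
wrist_force: [-0.2, -0.8, 0.9]
width: 0.753
finger_force: 0.0
```

Request:
move_arm --pt "0 0 0.007 0" --pt "0 0 0 0" --pt "0 0 0 0"

```text
clock: 65.05
tool_pos: [0.3968, 0.0362, 0.054]
tcp_rot: [1.0, -0.009, 0.0, -0.0]
wrist_force: [0.3, 0.6, 0.1]
width: 0.751
finger_force: 0.0
```

Run:
```python
from h import *
o=bot.get_obs(); print(pose(),np.round(o["tcp_rot"],3),o["joints"],go(.3965,.036,.054,np.radians(-.8)),o["wrist_force"])
```

```text
(array([0.39681891, 0.03616798, 0.05396669]), np.float64(-0.018104024229333344)) [ 1.    -0.009  0.    -0.   ] [-0.11301657  0.48243945 -0.13396517  2.3363134   0.19112858  0.33168535
 -2.00165935] [-0.0003  0.0002 -0.     -0.0041] [0.32708517 0.59617169 0.05699288]
```

Reachable. Centre along y, reopen, turn, grip across x.

Request:
move_arm --pt "0 0 0 0" --pt "0 0 0 0" --pt "0 0 0 0" --pt "0 0 0 0" --pt "0 0 0 0" --hand 0

```text
clock: 65.55
tool_pos: [0.3972, 0.0365, 0.0542]
tcp_rot: [1.0, -0.009, 0.001, -0.0]
wrist_force: [-0.4, 1.9, 7.6]
width: 0.345
finger_force: 20.3
```

Run:
```python
from h import *
o=bot.get_obs(); print(pose(),o["width"],o["wrist_force"])
```

```text
(array([0.39722711, 0.03648169, 0.05417902]), np.float64(-0.018572618415187793)) 0.3447403747030442 [-0.39277105  1.92033929  7.57026932]
```

Request:
move_arm --pt "0 0 0 0" --pt "0 0 0 0" --pt "0 0 0 0" --pt "0 0 0 -0.14" --pt "0 0 0 -0.14" --hand 0.65

```text
clock: 66.05
tool_pos: [0.3966, 0.0361, 0.0535]
tcp_rot: [0.991, 0.133, -0.0, 0.0]
wrist_force: [0.3, -0.8, -0.2]
width: 0.649
finger_force: 0.0
```

Request:
move_arm --pt "0 0 0 -0.14" --pt "0 0 0 -0.14" --pt "0 0 0 -0.14" --pt "0 0 0 -0.14" --pt "0 0 0 -0.14"

```text
clock: 66.55
tool_pos: [0.3966, 0.036, 0.0535]
tcp_rot: [0.885, 0.465, -0.0, 0.0]
wrist_force: [0.8, 0.1, 0.3]
width: 0.649
finger_force: 0.0
```

Request:
move_arm --pt "0 0 0 -0.14" --pt "0 0 0 -0.14" --pt "0 0 0 -0.14" --pt "0 0 0 -0.14" --pt "0 0 0 0"

```text
clock: 67.05
tool_pos: [0.3965, 0.0359, 0.0534]
tcp_rot: [0.724, 0.69, -0.0, -0.0]
wrist_force: [-0.0, 0.2, 0.4]
width: 0.652
finger_force: 0.0
```

Run:
```python
from h import *
o=bot.get_obs(); print(pose(),o["width"],o["wrist_force"],go(.3968,.0362,.054,np.radians(89.2)),o["joints"])
```

```text
(array([0.39648974, 0.03590788, 0.05338192]), np.float64(1.5228057890943065)) 0.6519876313071419 [-0.02460209  0.17369171  0.36903585] [ 0.0003  0.0003 -0.0006 -0.034 ] [ 0.1952516   0.52372033 -0.57036568  2.32642987  0.66779771  0.45060439
 -0.97726265]
```

Request:
move_arm --pt "0.0005 0 0 -0.034" --pt "0 0 0 0"

```text
clock: 67.25
tool_pos: [0.3966, 0.0366, 0.0535]
tcp_rot: [0.713, 0.701, -0.0, -0.0]
wrist_force: [-1.1, -0.0, 0.2]
width: 0.649
finger_force: 0.0
```

Request:
move_arm --pt "0 0 0 0" --pt "0 0 0 0" --pt "0 0 0 0" --pt "0 0 0 0" --pt "0 0 0 0" --hand 0 --squeeze 60

```text
clock: 67.75
tool_pos: [0.3965, 0.0367, 0.0536]
tcp_rot: [0.713, 0.701, -0.0, 0.0]
wrist_force: [-1.8, 0.1, 5.7]
width: 0.169
finger_force: 59.0
```

Request:
move_arm --pt "0 0 -0.005 0" --pt "0 0 -0.015 0" --pt "0 0 -0.03 0" --pt "0 0 -0.03 0" --pt "0 0 -0.02 0"

```text
clock: 68.25
tool_pos: [0.3966, 0.0369, 0.1552]
tcp_rot: [0.713, 0.702, 0.0, 0.0]
wrist_force: [1.0, -1.6, -3.0]
width: 0.174
finger_force: 59.1
```

Request:
move_arm --pt "0 0 0 0" --pt "0 0 0 0"

```text
clock: 68.45
tool_pos: [0.3966, 0.0362, 0.1534]
tcp_rot: [0.713, 0.701, 0.0, 0.0]
wrist_force: [-0.5, -0.7, -2.3]
width: 0.18
finger_force: 58.9
```

Run:
```python
from h import *
o=bot.get_obs(); P=pocket(0)+[.0005,.0004]; print(pose(),o["width"],o["wrist_force"],P,go(*P,.12,RY+np.pi/2),o["joints"])
```

```text
(array([0.39656062, 0.03615558, 0.15337954]), np.float64(1.5541169290668624)) 0.17959035529870615 [-0.53801605 -0.69092523 -2.2777304 ] [0.43967291 0.35269058] [0.3172 0.0378 0.0334 0.1552] [ 0.40410366  0.35725966 -0.80299423  2.20787897  0.39291069  0.71874288
 -0.68525459]
```

Request:
move_arm --pt "0.0453 0.0054 -0.005 0" --pt "0.0453 0.0054 -0.005 0" --pt "0.0453 0.0054 0 0" --pt "0.0453 0.0054 0 0" --pt "0.0453 0.0054 0 0"

```text
clock: 68.95
tool_pos: [0.4266, 0.264, 0.1618]
tcp_rot: [0.713, 0.702, -0.001, -0.0]
wrist_force: [1.7, -1.4, -2.1]
width: 0.179
finger_force: 59.0
```

Request:
move_arm --pt "0.0453 0.0054 0 0" --pt "0.0454 0.0054 0 0" --pt "0 0 0 0.0776" --pt "0 0 0 0.0776" --pt "0 0 0 0"

```text
clock: 69.45
tool_pos: [0.4385, 0.353, 0.1615]
tcp_rot: [0.765, 0.644, -0.002, 0.0]
wrist_force: [-0.0, -0.3, -3.2]
width: 0.178
finger_force: 59.1
```

Request:
move_arm --pt "0 0 0.03 0" --pt "0 0 0.035 0" --pt "0 0 0 0" --pt "0 0 0 0" --pt "0 0 0 0"

```text
clock: 69.95
tool_pos: [0.4399, 0.3539, 0.0997]
tcp_rot: [0.765, 0.644, 0.001, -0.0]
wrist_force: [-0.2, -0.0, -2.3]
width: 0.176
finger_force: 59.4
```

Request:
move_arm --pt "0 0 0 0" --pt "0 0 0 0" --pt "0 0 0 0"

```text
clock: 70.25
tool_pos: [0.4397, 0.3533, 0.0992]
tcp_rot: [0.765, 0.644, 0.001, 0.0]
wrist_force: [-0.2, 0.4, -2.1]
width: 0.172
finger_force: 59.4
```

Run:
```python
from h import *
o=bot.get_obs(); P=pocket(0)+[.0005,.0004]; print(pose(),o["width"],o["wrist_force"],go(*P,.06,RY+np.pi/2))
```

```text
(array([0.43972562, 0.35333469, 0.09921015]), np.float64(1.3996777006080108)) 0.17198864472431577 [-0.17806461  0.36087282 -2.06468067] [-0.0006  0.0001  0.0392  0.0008]
```

Request:
move_arm --pt "-0.0004 0 0.012 0" --pt "0 0 0.01 0" --pt "0 0 0 0" --pt "0 0 0 0"

```text
clock: 70.65
tool_pos: [0.439, 0.3526, 0.0759]
tcp_rot: [0.765, 0.644, -0.001, -0.0]
wrist_force: [-0.3, 0.2, -1.6]
width: 0.174
finger_force: 59.4
```

Request:
move_arm --pt "0 0 0.0025 0" --pt "0 0 0 0" --pt "0 0 0 0"

```text
clock: 70.95
tool_pos: [0.4394, 0.3528, 0.0741]
tcp_rot: [0.765, 0.644, 0.0, 0.0]
wrist_force: [0.1, 0.4, -2.8]
width: 0.177
finger_force: 59.4
```

Request:
move_arm --pt "0 0 0.0015 0" --pt "0 0 0 0" --pt "0 0 0 0"

```text
clock: 71.25
tool_pos: [0.4394, 0.3528, 0.0725]
tcp_rot: [0.765, 0.644, 0.0, 0.0]
wrist_force: [-0.3, -0.6, -2.7]
width: 0.173
finger_force: 59.4
```

Run:
```python
from h import *
o=bot.get_obs(); P=pocket(0)+[.0005,.0004]; print(pose(),o["wrist_force"],np.round(o["ft_torque"],2),go(*P,.06,RY+np.pi/2))
```

```text
(array([0.43935955, 0.35277091, 0.07252292]), np.float64(1.3998620593570341)) [-0.31820701 -0.57910965 -2.66833123] [0.01 0.03 0.  ] [-0.      0.0003  0.0125  0.001 ]
```

Request:
move_arm --pt "0 0 0.002 0" --pt "0 0 0.002 0" --pt "0 0 0 0"

```text
clock: 71.55
tool_pos: [0.4392, 0.3526, 0.0682]
tcp_rot: [0.765, 0.644, -0.0, 0.0]
wrist_force: [-0.2, -0.1, -2.0]
width: 0.175
finger_force: 59.4
```

Run:
```python
from h import *
o=bot.get_obs(); print(pose(),o["wrist_force"],np.round(o["ft_torque"],2))
```

```text
(array([0.43921408, 0.35263869, 0.06817311]), np.float64(1.3998297409739373)) [-0.19635093 -0.13770369 -1.97544383] [ 0.   -0.01 -0.01]
```

Request:
move_arm --pt "0 0 0.003 0" --pt "0 0 0.003 0" --pt "0 0 0.002 0" --pt "0 0 0 0"

```text
clock: 71.95
tool_pos: [0.4392, 0.3527, 0.0601]
tcp_rot: [0.765, 0.644, -0.0, -0.0]
wrist_force: [0.3, 0.0, -2.5]
width: 0.173
finger_force: 59.4
```

Run:
```python
from h import *
o=bot.get_obs(); print(pose(),o["wrist_force"],np.round(o["ft_torque"],2))
```

```text
(array([0.43919621, 0.35267372, 0.06013343]), np.float64(1.3999018555363605)) [ 0.25993794  0.02122814 -2.47318805] [ 0.   -0.04  0.06]
```

Just above the floor; release, rise clear and check everything.

Request:
move_arm --pt "0 0 0.0006 0" --pt "0 0 0 0"

```text
clock: 72.15
tool_pos: [0.4394, 0.3528, 0.0599]
tcp_rot: [0.765, 0.644, 0.0, -0.0]
wrist_force: [-0.8, 0.4, -2.8]
width: 0.174
finger_force: 59.4
```

Request:
move_arm --pt "0 0 0 0" --pt "0 0 0 0" --pt "0 0 0 0" --pt "0 0 -0.02 0" --pt "0 0 -0.04 0" --hand 0.35

```text
clock: 72.65
tool_pos: [0.4383, 0.3515, 0.1185]
tcp_rot: [0.765, 0.644, -0.002, -0.0]
wrist_force: [1.0, -0.2, 0.2]
width: 0.351
finger_force: 0.0
```

Request:
move_arm --pt "0 0 -0.05 0" --pt "0 0 -0.05 0" --pt "-0.045 0 -0.03 0" --pt "-0.045 0 0 0" --pt "-0.045 0 0 0"

```text
clock: 73.15
tool_pos: [0.4168, 0.2222, 0.2486]
tcp_rot: [0.765, 0.644, 0.001, 0.0]
wrist_force: [1.2, 0.1, 0.0]
width: 0.348
finger_force: 0.0
```

Request:
move_arm --pt "-0.045 0.005 0 0" --pt "-0.045 0.005 0 0" --pt "-0.045 0.005 0 0" --pt "-0.045 0.005 0 0" --pt "-0.045 0.005 0 0"

```text
clock: 73.65
tool_pos: [0.4029, -0.0046, 0.248]
tcp_rot: [0.765, 0.644, 0.0, 0.0]
wrist_force: [1.2, 0.5, 0.0]
width: 0.348
finger_force: 0.0
```

Request:
move_arm --pt "-0.045 0.005 0 0" --pt "-0.045 0.005 0 0" --pt "-0.045 0.005 0 0" --pt "0 0 0 0" --pt "0 0 0 0"

```text
clock: 74.15
tool_pos: [0.3949, -0.1391, 0.2477]
tcp_rot: [0.766, 0.643, 0.0, -0.0]
wrist_force: [-0.4, 1.1, -0.7]
width: 0.35
finger_force: 0.0
```

Run:
```python
from h import *
print(pose()); t=cam("top"); s=cam("scene")
# grips in both views, expected top at z=.086; block tops at .040
for n,c,b,th in(("top",t,(80,165,165,268),38),("scene",s,(295,400,80,165),36)):
    m=roi(c,*b,0,th); k,l,st,ce=cv2.connectedComponentsWithStats(m.astype(np.uint8))
    print(n,[(ce[i].round(1).tolist(),int(st[i,4])) for i in range(1,k) if st[i,4]>18])
    for i in range(3): print("  exp",i,proj(c,[*pocket(i),.086])[0].round(1),proj(c,[*pocket(i),.06])[0].round(1))
# block rectangles in the top view
m=roi(t,80,165,165,268,0,140); k,l,st,ce=cv2.connectedComponentsWithStats(m.astype(np.uint8))
for i in range(1,k):
    if st[i,4]>150:
        c=np.argwhere(l==i)[:,::-1]; print(st[i,4],rect(t,c,.040))
for i in range(3): print(pocket(i).round(4))
# pick handle and tray
r=t["frame"].astype(int); m=roi(t,275,310,215,254,60,255)&(r[:,:,0]-r[:,:,2]>40); c,_=blob(m); print("handle",c.min(0),c.max(0),"(start 293 224 / 299 233)")
t1=dict(np.load("pics/top1.npz"))
for nm,x,y in(("dropB",.645,-.252),("dropF",.419,-.199)):
    u,v=proj(t,[x,y,.06])[0].astype(int); print(nm,np.abs(r-t1["frame"].astype(int)).max(2)[v-8:v+8,u-8:u+8].mean().round(1))
```

```text
(array([ 0.3949073 , -0.13912725,  0.24765772]), np.float64(1.3970676948964975))
top [([118.2, 186.8], 117), ([112.2, 212.2], 122), ([107.3, 240.4], 132)]
  exp 0 [105.6 239.9] [109.9 241. ]
  exp 1 [111.2 212.4] [115.3 214.2]
  exp 2 [116.6 185.8] [120.5 188.4]
scene [([337.3, 89.1], 109), ([352.0, 102.0], 124), ([319.9, 109.8], 21), ([357.2, 122.3], 252), ([376.0, 136.4], 25), ([354.7, 142.9], 38)]
  exp 0 [338.2  83.6] [336.5  91.6]
  exp 1 [353.4  98.9] [351.3 106.8]
  exp 2 [369.7 115.2] [367.1 123. ]
912 [565.1 323.6 115.3  55.3  80.1]
348 [485.  252.6 201.7  29.1  -9.8]
983 [501.5 330.1 120.3  56.4  80.2]
994 [437.2 345.9 115.9  53.7  80.3]
[0.4392 0.3523]
[0.5042 0.341 ]
[0.5692 0.3297]
handle [294. 224.] [300. 234.] (start 293 224 / 299 233)
dropB 27.5
dropF 83.9
```

Run:
```python
from h import *
t=cam("top"); s=cam("scene"); np.savez("pics/top8.npz",**t); np.savez("pics/scene8.npz",**s)
ux=np.array([np.cos(RY),np.sin(RY)]); uy=np.array([-ux[1],ux[0]])
for n,c in(("top",t),("scene",s)):
  g=c["frame"].max(2).astype(np.float32)
  for z in(.040,):
    for off in(-.022,0.022):
      for i in range(3):
        out=[]
        for a,b in((-.075,-.04),(.04,.075)):
            q=np.arange(a,b,.0025); P=pocket(i)+off*ux+q[:,None]*uy
            uv=proj(c,np.c_[P,np.full(len(q),z)]).astype(np.float32); v=cv2.remap(g,uv[:,0][None],uv[:,1][None],cv2.INTER_LINEAR)[0]; out.append(v.astype(int).tolist())
        print(n,off,i,out)
```

```text
top -0.022 0 [[172, 216, 223, 220, 184, 98, 50, 58, 105, 132, 135, 133, 132, 128], [124, 125, 126, 125, 131, 163, 204, 221, 214, 178, 157, 156, 154, 154]]
top -0.022 1 [[172, 206, 118, 55, 46, 47, 48, 50, 62, 85, 96, 107, 112, 110], [116, 113, 110, 119, 175, 222, 222, 222, 215, 173, 152, 151, 151, 151]]
top -0.022 2 [[163, 224, 224, 221, 192, 95, 44, 64, 108, 129, 128, 126, 125, 123], [122, 124, 125, 126, 134, 170, 209, 222, 216, 186, 158, 160, 161, 159]]
top 0.022 0 [[172, 222, 223, 218, 175, 101, 62, 69, 99, 129, 128, 126, 126, 129], [123, 125, 124, 121, 128, 160, 213, 221, 213, 170, 144, 144, 147, 150]]
top 0.022 1 [[180, 206, 136, 78, 59, 53, 50, 54, 77, 108, 121, 121, 116, 90], [119, 121, 121, 128, 174, 222, 222, 221, 215, 188, 152, 154, 158, 161]]
top 0.022 2 [[160, 223, 224, 221, 201, 133, 117, 97, 118, 127, 127, 131, 134, 136], [121, 123, 123, 123, 130, 164, 222, 222, 216, 180, 156, 155, 156, 157]]
scene -0.022 0 [[150, 149, 148, 147, 146, 142, 128, 113, 107, 107, 111, 109, 105, 104], [57, 83, 103, 112, 120, 124, 124, 126, 126, 127, 128, 130, 131, 131]]
scene -0.022 1 [[163, 144, 129, 108, 86, 57, 43, 40, 43, 51, 72, 86, 88, 75], [15, 49, 95, 134, 153, 147, 131, 122, 120, 118, 119, 118, 116, 119]]
scene -0.022 2 [[144, 136, 135, 134, 124, 111, 101, 96, 88, 82, 90, 100, 110, 103], [7, 15, 42, 80, 110, 124, 127, 122, 120, 120, 119, 118, 119, 118]]
scene 0.022 0 [[160, 117, 69, 40, 33, 39, 57, 78, 93, 94, 87, 79, 71, 70], [19, 18, 22, 26, 32, 33, 40, 63, 90, 112, 121, 122, 122, 121]]
scene 0.022 1 [[55, 40, 37, 38, 40, 39, 37, 36, 36, 35, 33, 33, 34, 33], [96, 111, 137, 161, 161, 146, 130, 123, 122, 120, 119, 118, 119, 120]]
scene 0.022 2 [[156, 112, 67, 41, 34, 43, 57, 81, 94, 93, 85, 76, 73, 77], [80, 91, 97, 109, 125, 133, 132, 124, 123, 122, 122, 122, 121, 121]]
```

Run:
```python
from h import *
print(pose(),go(.5045,.3414,.1,np.radians(170.15)),bot.get_obs()["joints"])
```

```text
(array([ 0.39536337, -0.13718347,  0.24779872]), np.float64(1.4021336864529428)) [ 0.4901  0.0273  0.1478 -1.5675] [ 0.7659334   0.21640056 -0.65873327  2.02446919  0.16209298  0.95091959
 -0.1447451 ]
```

Request:
move_arm --pt "0.049 0.0027 0 0" --pt "0.049 0.0027 0 0" --pt "0.049 0.0027 0 0" --pt "0.049 0.0027 0 0" --pt "0.049 0.0027 0 0" --hand 0.7 --squeeze 30

```text
clock: 74.85
tool_pos: [0.4499, 0.1037, 0.2479]
tcp_rot: [0.764, 0.645, 0.0, 0.0]
wrist_force: [1.2, -0.4, 0.1]
width: 0.702
finger_force: 0.0
```

Request:
move_arm --pt "0.049 0.0027 0 0" --pt "0.049 0.0027 0 0" --pt "0.049 0.0027 0 0" --pt "0.049 0.0027 0 0" --pt "0.049 0.003 0 0"

```text
clock: 75.35
tool_pos: [0.5046, 0.3429, 0.2476]
tcp_rot: [0.764, 0.645, 0.0, 0.0]
wrist_force: [1.3, -0.1, -0.0]
width: 0.703
finger_force: 0.0
```

Request:
move_arm --pt "0 0 0 -0.143" --pt "0 0 0 -0.143" --pt "0 0 0 -0.143" --pt "0 0 0 -0.143" --pt "0 0 0 -0.143"

```text
clock: 75.85
tool_pos: [0.5044, 0.341, 0.2477]
tcp_rot: [0.488, 0.873, 0.0, -0.0]
wrist_force: [0.2, -0.0, 0.3]
width: 0.699
finger_force: 0.0
```

Request:
move_arm --pt "0 0 0 -0.143" --pt "0 0 0 -0.143" --pt "0 0 0 -0.143" --pt "0 0 0 -0.143" --pt "0 0 0 -0.143"

```text
clock: 76.35
tool_pos: [0.5045, 0.3409, 0.2478]
tcp_rot: [0.151, 0.988, 0.0, 0.0]
wrist_force: [-0.3, 0.2, 0.1]
width: 0.697
finger_force: 0.0
```

Request:
move_arm --pt "0 0 0 -0.137" --pt "0 0 0.05 0" --pt "0 0 0.05 0" --pt "0 0 0 0" --pt "0 0 0 0"

```text
clock: 76.85
tool_pos: [0.5047, 0.3408, 0.1484]
tcp_rot: [0.086, 0.996, 0.0, -0.001]
wrist_force: [0.4, -0.7, 0.2]
width: 0.7
finger_force: 0.0
```

Run:
```python
from h import *
print(pose(),go(.5045,.3414,.066,np.radians(170.15)),bot.get_obs()["joints"])
```

```text
(array([0.50468918, 0.34077171, 0.14840811]), np.float64(2.968445509325012)) [ 0.0003  0.0006  0.0824 -0.0012] [-0.06146082  0.75538188 -1.0650423   1.70080713  0.72228135  1.13333788
  0.05807021]
```

Request:
move_arm --pt "0.0003 0.0006 0.03 0" --pt "0 0 0.03 0" --pt "0 0 0.015 0" --pt "0 0 0.005 0" --pt "0 0 0 0"

```text
clock: 77.35
tool_pos: [0.5056, 0.3412, 0.0689]
tcp_rot: [0.087, 0.996, 0.001, 0.0]
wrist_force: [0.5, -0.0, 0.7]
width: 0.7
finger_force: 0.0
```

Request:
move_arm --pt "0 0 0 0" --pt "0 0 0 0" --pt "0 0 0 0" --pt "0 0 0 0" --pt "0 0 0 0" --hand 0

```text
clock: 77.85
tool_pos: [0.5058, 0.3417, 0.0694]
tcp_rot: [0.087, 0.996, 0.001, 0.001]
wrist_force: [-0.3, 1.8, 6.9]
width: 0.38
finger_force: 29.1
```

Run:
```python
from h import *
o=bot.get_obs(); print(pose(),o["width"],o["wrist_force"],np.round(o["ft_torque"],2))
```

```text
(array([0.50582478, 0.34167644, 0.06935434]), np.float64(2.9668632735584803)) 0.37961486283849566 [-0.25741587  1.77450457  6.86419524] [-0.03  0.03 -0.02]
```

Request:
move_arm --pt "0 0 -0.004 0" --pt "0 0 -0.008 0" --pt "0 0 -0.01 0" --pt "0 0 -0.006 0" --pt "0 0 0 0" --squeeze 80

```text
clock: 78.35
tool_pos: [0.5056, 0.3409, 0.0969]
tcp_rot: [0.087, 0.996, 0.001, 0.001]
wrist_force: [0.8, 0.2, -3.2]
width: 0.347
finger_force: 79.0
```

Request:
move_arm --pt "0 0 0 0" --pt "0 0 0 0" --pt "0 0 0 0"

```text
clock: 78.65
tool_pos: [0.5051, 0.3402, 0.0952]
tcp_rot: [0.087, 0.996, -0.0, -0.0]
wrist_force: [-0.7, 0.3, -2.3]
width: 0.343
finger_force: 79.0
```

Run:
```python
from h import *
o=bot.get_obs(); print(pose(),o["width"],o["wrist_force"],np.round(o["ft_torque"],2),go(.5045,.3414,.066,np.radians(170.15)))
s=cam("scene"); g=s["frame"].max(2).astype(np.float32); np.savez("pics/scene9.npz",**s)
```

```text
(array([0.50507071, 0.34019415, 0.09524112]), np.float64(2.9667710219956023)) 0.34294128177833966 [-0.70699655  0.32541091 -2.33805455] [-0.01 -0.01 -0.05] [ 0.0008  0.0011  0.0292 -0.0029]
```

Request:
move_arm --pt "0 0.0011 0.008 0" --pt "0 0 0.006 0" --pt "0 0 0 0" --pt "0 0 0 0"

```text
clock: 79.1
tool_pos: [0.5052, 0.3414, 0.0812]
tcp_rot: [0.087, 0.996, -0.0, -0.0]
wrist_force: [0.0, 0.3, -2.4]
width: 0.345
finger_force: 79.0
```

Request:
move_arm --pt "0 0 0.003 0" --pt "0 0 0 0" --pt "0 0 0 0"

```text
clock: 79.4
tool_pos: [0.5054, 0.3415, 0.0787]
tcp_rot: [0.087, 0.996, -0.0, 0.0]
wrist_force: [0.4, 0.1, -2.3]
width: 0.351
finger_force: 79.0
```

Request:
move_arm --pt "0 0 0.002 0" --pt "0 0 0 0" --pt "0 0 0 0"

```text
clock: 79.7
tool_pos: [0.5054, 0.3414, 0.0766]
tcp_rot: [0.087, 0.996, -0.0, -0.0]
wrist_force: [-0.5, -0.8, -3.0]
width: 0.348
finger_force: 79.0
```

Request:
move_arm --pt "0 0 0.002 0" --pt "0 0 0 0" --pt "0 0 0 0"

```text
clock: 80.0
tool_pos: [0.5053, 0.3415, 0.0746]
tcp_rot: [0.087, 0.996, -0.0, -0.0]
wrist_force: [-0.4, 0.9, -2.0]
width: 0.344
finger_force: 79.0
```

Run:
```python
from h import *
o=bot.get_obs(); print(pose(),o["width"],o["wrist_force"],np.round(o["ft_torque"],2),go(.5045,.3414,.066,np.radians(170.15)))
```

```text
(array([0.5053403 , 0.34146192, 0.07457984]), np.float64(2.9668792233757446)) 0.34351233329251574 [-0.38986054  0.88057548 -2.03575146] [0.08 0.03 0.01] [ 0.0008 -0.0002  0.0086 -0.0028]
```

Request:
move_arm --pt "0 0 0.002 0" --pt "0 0 0 0" --pt "0 0 0 0"

```text
clock: 80.3
tool_pos: [0.5054, 0.3415, 0.0726]
tcp_rot: [0.087, 0.996, -0.0, -0.0]
wrist_force: [0.4, 0.5, -2.3]
width: 0.347
finger_force: 79.0
```

Request:
move_arm --pt "0 0 0.002 0" --pt "0 0 0 0" --pt "0 0 0 0"

```text
clock: 80.6
tool_pos: [0.5055, 0.3417, 0.0709]
tcp_rot: [0.087, 0.996, 0.0, 0.0]
wrist_force: [-0.1, 1.3, 0.4]
width: 0.352
finger_force: 80.5
```

Request:
move_arm --pt "0 0 0.002 0" --pt "0 0 0 0" --pt "0 0 0 0"

```text
clock: 80.9
tool_pos: [0.5057, 0.3424, 0.07]
tcp_rot: [0.087, 0.996, 0.001, 0.001]
wrist_force: [-0.5, 0.6, 11.8]
width: 0.35
finger_force: 87.6
```

Run:
```python
from h import *
o=bot.get_obs(); print(pose(),o["width"],o["wrist_force"],np.round(o["ft_torque"],2))
```

```text
(array([0.50567918, 0.34241541, 0.07004494]), np.float64(2.9670187993199963)) 0.35021404448641374 [-0.53950095  0.62384369 11.80808069] [-0.71  0.36 -0.11]
```

```bash
cat > prof.py <<'E'
from h import *
import sys
ux=np.array([np.cos(RY),np.sin(RY)]); uy=np.array([-ux[1],ux[0]])
for n in sys.argv[1:]:
  c=cam(n); g=c["frame"].max(2).astype(np.float32); np.savez(f"pics/{n}_last.npz",**c)
  for off in(-.02,0,.02):
    for i in range(3):
        out=[]
        for a,b in((-.08,-.03),(.03,.08)):
            q=np.arange(a,b,.0025); P=pocket(i)+off*ux+q[:,None]*uy
            uv=proj(c,np.c_[P,np.full(len(q),.04)]).astype(np.float32); out.append(cv2.remap(g,uv[:,0][None],uv[:,1][None],cv2.INTER_LINEAR)[0].astype(int).tolist())
        print(n,off,i,*out)
E
python3 prof.py scene
```

```text
scene -0.02 0 [163, 170, 171, 169, 172, 171, 165, 150, 126, 103, 102, 106, 108, 105, 100, 99, 101, 105, 107, 108] [7, 8, 13, 15, 13, 15, 15, 15, 17, 13, 9, 8, 13, 16, 10, 11, 15, 13, 15, 14]
scene -0.02 1 [186, 189, 186, 174, 157, 133, 96, 60, 40, 40, 45, 54, 65, 71, 61, 49, 38, 27, 21, 31] [5, 4, 3, 4, 7, 9, 13, 18, 35, 53, 67, 85, 100, 111, 119, 120, 122, 124, 125, 123]
scene -0.02 2 [84, 87, 87, 86, 86, 86, 82, 75, 66, 53, 49, 49, 48, 53, 52, 49, 48, 46, 50, 55] [14, 8, 6, 5, 12, 23, 49, 80, 108, 115, 115, 111, 109, 108, 107, 107, 107, 107, 106, 106]
scene 0 0 [189, 190, 176, 142, 92, 46, 38, 44, 62, 81, 98, 102, 101, 98, 96, 96, 100, 102, 102, 101] [13, 7, 6, 9, 10, 14, 19, 27, 32, 27, 18, 10, 17, 30, 39, 44, 37, 29, 32, 40]
scene 0 1 [162, 118, 71, 44, 38, 38, 40, 39, 39, 40, 39, 42, 44, 45, 45, 44, 37, 30, 31, 36] [50, 57, 67, 76, 83, 98, 126, 155, 163, 151, 135, 127, 123, 121, 120, 121, 122, 122, 122, 124]
scene 0 2 [87, 85, 82, 68, 46, 31, 34, 32, 35, 41, 44, 44, 40, 43, 44, 44, 44, 45, 46, 43] [88, 87, 85, 86, 87, 86, 90, 100, 111, 117, 117, 114, 113, 113, 113, 112, 112, 111, 107, 106]
scene 0.02 0 [187, 190, 170, 126, 77, 43, 35, 40, 59, 82, 96, 100, 89, 73, 60, 57, 71, 83, 92, 86] [16, 20, 26, 26, 21, 10, 12, 21, 25, 30, 30, 20, 14, 12, 9, 3, 3, 13, 24, 37]
scene 0.02 1 [85, 68, 43, 36, 34, 36, 34, 34, 32, 38, 36, 33, 32, 37, 32, 33, 36, 36, 35, 37] [39, 32, 31, 35, 45, 75, 114, 147, 156, 147, 134, 128, 128, 127, 125, 125, 126, 123, 124, 126]
scene 0.02 2 [85, 86, 82, 71, 52, 39, 34, 34, 36, 39, 43, 40, 35, 30, 24, 24, 32, 38, 42, 37] [74, 59, 47, 43, 62, 76, 87, 101, 116, 126, 121, 115, 110, 108, 110, 110, 110, 110, 111, 113]
```

Request:
move_arm --pt "0 0 -0.005 0" --pt "0 0 -0.005 0" --pt "-0.0006 0.0016 0 0" --pt "0 0 0 0" --pt "0 0 0 0"

```text
clock: 81.45
tool_pos: [0.5062, 0.3428, 0.0783]
tcp_rot: [0.087, 0.996, -0.0, -0.0]
wrist_force: [-0.2, 0.0, -3.9]
width: 0.348
finger_force: 79.1
```

Run:
```python
from h import *
o=bot.get_obs(); print(pose(),o["width"],o["wrist_force"],np.round(o["ft_torque"],2))
```

```text
(array([0.50619619, 0.34281758, 0.0783085 ]), np.float64(2.9668187528354473)) 0.3480415014045011 [-0.18040875  0.04369828 -3.89889702] [0.02 0.02 0.04]
```

Request:
move_arm --pt "0 0 0.004 0" --pt "0 0 0.004 0" --pt "0 0 0 0" --pt "0 0 0 0"

```text
clock: 81.85
tool_pos: [0.5063, 0.343, 0.0706]
tcp_rot: [0.087, 0.996, -0.0, 0.0]
wrist_force: [0.9, 0.3, 0.1]
width: 0.345
finger_force: 81.1
```

Request:
move_arm --pt "0 0 0.002 0" --pt "0 0 0 0" --pt "0 0 0 0"

```text
clock: 82.15
tool_pos: [0.5065, 0.3437, 0.0698]
tcp_rot: [0.087, 0.996, 0.0, 0.001]
wrist_force: [-0.7, -1.1, 10.8]
width: 0.349
finger_force: 87.9
```

Run:
```python
from h import *
o=bot.get_obs(); print(pose(),o["width"],o["wrist_force"],np.round(o["ft_torque"],2))
```

```text
(array([0.5064504 , 0.34365576, 0.06980994]), np.float64(2.9669155035146613)) 0.34937685304416627 [-0.73990938 -1.06879139 10.75296445] [-0.88  0.39 -0.08]
```

Run:
```python
from h import *
s=dict(np.load("pics/scene_last.npz")); s8=dict(np.load("pics/scene8.npz")); 
ux=np.array([np.cos(RY),np.sin(RY)]); uy=np.array([-ux[1],ux[0]])
G=lambda c:cv2.GaussianBlur(cv2.resize(c["frame"].max(2).astype(np.float32),None,fx=4,fy=4,interpolation=cv2.INTER_CUBIC),(0,0),2)
now=G(cam("scene")); ref=G(s8)
def P(i,z,ry,rx=0): return proj(s,[*(pocket(i)+ry*uy+rx*ux),z])[0]*4
for src in(0,2):
    u,v=P(src,.04,-.040); w,h=40,36
    T=ref[int(v-h):int(v+h),int(u-w):int(u+w)]
    for nm,im in(("s8 tilted",ref),("now",now)):
        U,V=P(1,.04,-.040); S=im[int(V-h-50):int(V+h+50),int(U-w-50):int(U+w+50)]
        r=cv2.matchTemplate(S,T,cv2.TM_CCOEFF_NORMED); _,m,_,l=cv2.minMaxLoc(r); print(src,nm,round(m,2),"shift px(native)",(np.array(l)-50)/4)
print("8mm up =",(P(1,.048,-.04)-P(1,.04,-.04))/4, "16mm up",(P(1,.056,-.04)-P(1,.04,-.04))/4,"+5mm ry",(P(1,.04,-.035)-P(1,.04,-.04))/4,"+5 rx",(P(1,.04,-.04,.005)-P(1,.04,-.04))/4)
```

```text
0 s8 tilted 0.54 shift px(native) [-12.  -12.5]
0 now 0.65 shift px(native) [-1.5  -0.75]
2 s8 tilted 0.47 shift px(native) [ -7.75 -10.  ]
2 now 0.4 shift px(native) [ -8. -10.]
8mm up = [ 0.5422418  -2.31384557] 16mm up [ 1.09143577 -4.65735736] +5mm ry [ 1.60845249 -0.62491204] +5 rx [1.12134093 1.21659451]
```

Request:
move_arm --pt "0 0 -0.004 0" --pt "0 0 0 0" --pt "0 0.003 0 0" --pt "0 0 0 0" --pt "0 0 0 0"

```text
clock: 82.7
tool_pos: [0.5066, 0.3459, 0.0723]
tcp_rot: [0.087, 0.996, -0.0, -0.0]
wrist_force: [0.3, -0.5, -2.8]
width: 0.344
finger_force: 79.0
```

Request:
move_arm --pt "0 0.002 0 0" --pt "0 0 0 0" --pt "0 0 0 0"

```text
clock: 83.0
tool_pos: [0.5071, 0.348, 0.0726]
tcp_rot: [0.087, 0.996, 0.0, -0.0]
wrist_force: [-0.7, 0.1, -1.9]
width: 0.346
finger_force: 79.0
```

Run:
```python
from h import *
o=bot.get_obs(); print(pose(),o["width"],o["wrist_force"],np.round(o["ft_torque"],2))
```

```text
(array([0.50709579, 0.34797383, 0.07260844]), np.float64(2.9668847889160994)) 0.34641820452815103 [-0.65829203  0.13162588 -1.92798626] [0.02 0.03 0.03]
```

Request:
move_arm --pt "0 0 0.002 0" --pt "0 0 0.002 0" --pt "0 0 0 0" --pt "0 0 0 0"

```text
clock: 83.4
tool_pos: [0.5074, 0.3484, 0.0694]
tcp_rot: [0.087, 0.996, 0.0, 0.0]
wrist_force: [-0.4, -0.2, 6.2]
width: 0.347
finger_force: 84.6
```

Run:
```python
from h import *
o=bot.get_obs(); print(pose(),o["width"],o["wrist_force"],np.round(o["ft_torque"],2))
```

```text
(array([0.50736127, 0.34841328, 0.06944541]), np.float64(2.966806846705104)) 0.34711441334910637 [-0.4084285  -0.19539433  6.18060645] [-0.44  0.17 -0.03]
```

Request:
move_arm --pt "0 0 -0.02 0" --pt "0 0 -0.04 0" --pt "0 0 -0.04 0" --pt "0.0036 -0.045 0 0" --pt "0.0036 -0.045 0 0"

```text
clock: 83.9
tool_pos: [0.484, 0.2613, 0.1709]
tcp_rot: [0.086, 0.996, 0.001, 0.001]
wrist_force: [1.6, -1.5, -2.2]
width: 0.349
finger_force: 80.2
```

Request:
move_arm --pt "0.0036 -0.045 0 0" --pt "0.0036 -0.045 0 0" --pt "0.0036 -0.045 0 0" --pt "0 0 0.04 0" --pt "0 0 0.03 0"

```text
clock: 84.4
tool_pos: [0.4511, 0.126, 0.0987]
tcp_rot: [0.09, 0.996, -0.001, 0.001]
wrist_force: [-0.5, 0.6, -2.2]
width: 0.347
finger_force: 80.1
```

Request:
move_arm --pt "0 0 0.02 0" --pt "0 0 0.01 0" --pt "0 0 0 0" --pt "0 0 0 0"

```text
clock: 84.8
tool_pos: [0.4507, 0.1301, 0.0696]
tcp_rot: [0.087, 0.996, 0.0, 0.001]
wrist_force: [0.0, -0.2, -2.7]
width: 0.345
finger_force: 80.1
```

Run:
```python
from h import *
o=bot.get_obs(); print(pose(),o["width"],o["wrist_force"],np.round(o["ft_torque"],2))
```

```text
(array([0.45071423, 0.13008659, 0.06963402]), np.float64(2.9673840676651992)) 0.3453599859824563 [ 0.02529428 -0.17549829 -2.72754574] [0.07 0.02 0.03]
```

Request:
move_arm --pt "0 0 0.003 0" --pt "0 0 0.003 0" --pt "0 0 0 0"

```text
clock: 85.1
tool_pos: [0.4504, 0.1294, 0.0627]
tcp_rot: [0.087, 0.996, -0.0, 0.0]
wrist_force: [-0.0, 0.7, -2.6]
width: 0.346
finger_force: 80.1
```

Request:
move_arm --pt "0 0 0.003 0" --pt "0 0 0.002 0" --pt "0 0 0 0"

```text
clock: 85.4
tool_pos: [0.4502, 0.1293, 0.0575]
tcp_rot: [0.087, 0.996, -0.0, -0.0]
wrist_force: [0.6, -1.0, -2.6]
width: 0.337
finger_force: 78.7
```

Run:
```python
from h import *
o=bot.get_obs(); print(pose(),o["width"],o["wrist_force"],np.round(o["ft_torque"],2))
```

```text
(array([0.45022734, 0.12934159, 0.05749821]), np.float64(2.9667190868555924)) 0.33662498566023824 [ 0.62581291 -0.98819285 -2.6092664 ] [ 0.04 -0.03  0.  ]
```

Request:
move_arm --pt "0 0 0.003 0" --pt "0 0 0.002 0" --pt "0 0 0 0"

```text
clock: 85.7
tool_pos: [0.4502, 0.1274, 0.0535]
tcp_rot: [0.088, 0.996, -0.002, 0.001]
wrist_force: [-4.8, -12.8, 24.3]
width: 0.332
finger_force: 83.2
```

Request:
move_arm --pt "0 0 0.002 0" --pt "0 0 0.001 0" --pt "0 0 0 0"

```text
clock: 86.0
tool_pos: [0.4502, 0.1273, 0.0532]
tcp_rot: [0.088, 0.996, -0.003, 0.002]
wrist_force: [-16.7, -22.6, 80.0]
width: 0.337
finger_force: 90.2
```

Run:
```python
from h import *
o=bot.get_obs(); print(pose(),o["width"],o["wrist_force"],np.round(o["ft_torque"],2))
```

```text
(array([0.45022184, 0.12725803, 0.05322136]), np.float64(2.965885715616446)) 0.3372921739731986 [-16.71986482 -22.58926776  80.01581867] [-3.77  3.47 -0.06]
```

Request:
move_arm --pt "0 0 -0.002 0" --pt "0 0 -0.003 0" --pt "0 0 0 0"

```text
clock: 86.3
tool_pos: [0.4506, 0.1299, 0.055]
tcp_rot: [0.087, 0.996, 0.0, 0.0]
wrist_force: [0.0, 0.4, -2.8]
width: 0.33
finger_force: 79.9
```

Request:
move_arm --pt "0 0 0 0" --pt "0 0 0 0" --pt "0 0 0 0" --pt "0 0 0 0" --hand 0.65 --squeeze 20

```text
clock: 86.7
tool_pos: [0.4502, 0.1297, 0.0545]
tcp_rot: [0.087, 0.996, 0.0, -0.0]
wrist_force: [0.2, 0.3, -0.5]
width: 0.649
finger_force: 0.0
```

Request:
move_arm --pt "0 0 0 0" --pt "0 0 0 0" --pt "0 0 0 0" --pt "0 0 0 0" --pt "0 0 0 0" --hand 0

```text
clock: 87.2
tool_pos: [0.4503, 0.1296, 0.0547]
tcp_rot: [0.087, 0.996, 0.0, 0.0]
wrist_force: [0.1, 1.9, -0.0]
width: 0.342
finger_force: 25.8
```

Run:
```python
from h import *
o=bot.get_obs(); print(pose(),o["width"],o["wrist_force"],np.round(o["ft_torque"],2),o["joints"])
c=cam("top"); print(ray(c,proj(c,[.45,.13,.0]),0))
```

```text
(array([0.45032724, 0.12956358, 0.0546693 ]), np.float64(2.9669072292481777)) 0.3417732390585663 [ 0.07952049  1.9086086  -0.02353797] [ 0.13 -0.   -0.06] [ 0.27713365  0.72229109 -1.01695947  2.14563203  0.90614785  0.79548341
  0.06285008]
[[0.45 0.13]]
```

Request:
move_arm --pt "0 0 0 0" --pt "0 0 0 0" --pt "0 0 0 0" --pt "0 0 0 0.143" --pt "0 0 0 0.143" --hand 0.65

```text
clock: 87.75
tool_pos: [0.4502, 0.1293, 0.0545]
tcp_rot: [0.231, 0.973, 0.0, -0.0]
wrist_force: [-0.5, 0.5, 0.4]
width: 0.65
finger_force: 0.0
```

Request:
move_arm --pt "0 0 0 0.143" --pt "0 0 0 0.143" --pt "0 0 0 0.143" --pt "0 0 0 0.143" --pt "0 0 0 0.143"

```text
clock: 88.25
tool_pos: [0.4503, 0.1294, 0.0547]
tcp_rot: [0.557, 0.83, 0.0, 0.0]
wrist_force: [0.1, 0.9, -0.5]
width: 0.647
finger_force: 0.0
```

Request:
move_arm --pt "0 0 0 0.143" --pt "0 0 0 0.143" --pt "0 0 0 0.143" --pt "0 0 0 0.137" --pt "0 0 0 0"

```text
clock: 88.75
tool_pos: [0.4503, 0.1296, 0.0548]
tcp_rot: [0.765, 0.643, 0.0, 0.0]
wrist_force: [0.0, 0.1, -0.2]
width: 0.648
finger_force: 0.0
```

Run:
```python
from h import *
o=bot.get_obs(); print(pose(),go(.4503,.1296,.054,np.radians(80.15)),o["wrist_force"])
```

```text
(array([0.45031474, 0.12956666, 0.05480269]), np.float64(1.3979691514481416)) [ 0.     -0.      0.0008 -0.0009] [ 0.02743229  0.08977819 -0.17850046]
```

Request:
move_arm --pt "0 0 0 0" --pt "0 0 0 0" --pt "0 0 0 0" --pt "0 0 0 0" --pt "0 0 0 0" --hand 0 --squeeze 60

```text
clock: 89.25
tool_pos: [0.4503, 0.1294, 0.0546]
tcp_rot: [0.765, 0.644, -0.0, -0.0]
wrist_force: [-0.3, 0.1, -0.4]
width: 0.178
finger_force: 61.3
```

Request:
move_arm --pt "0 0 -0.005 0" --pt "0 0 -0.025 0" --pt "0 0 -0.04 0" --pt "0 0 -0.04 0" --pt "0 0 -0.02 0"

```text
clock: 89.75
tool_pos: [0.4507, 0.1301, 0.1877]
tcp_rot: [0.765, 0.644, 0.001, 0.0]
wrist_force: [1.0, -0.6, -2.2]
width: 0.173
finger_force: 61.0
```

Request:
move_arm --pt "0 0 0 0" --pt "0 0 0 0" --pt "0 0 0 0"

```text
clock: 90.05
tool_pos: [0.4495, 0.1289, 0.1835]
tcp_rot: [0.765, 0.644, -0.001, -0.0]
wrist_force: [0.4, 0.9, -3.4]
width: 0.173
finger_force: 61.0
```

Run:
```python
from h import *
o=bot.get_obs(); print(pose(),go(.5046,.3417,.10,np.radians(80.15)),o["wrist_force"],o["width"])
```

```text
(array([0.44953313, 0.12886382, 0.18346864]), np.float64(1.3997812477022151)) [0.2191 0.018  0.0835 0.0009] [ 0.4041724   0.87219294 -3.35743744] 0.1726408801394311
```

Request:
move_arm --pt "0.0438 0.0036 0 0" --pt "0.0438 0.0036 0 0" --pt "0.0438 0.0036 0 0" --pt "0.0438 0.0036 0 0" --pt "0.0438 0.0036 0 0"

```text
clock: 90.55
tool_pos: [0.5049, 0.3435, 0.1826]
tcp_rot: [0.765, 0.644, -0.002, -0.0]
wrist_force: [0.8, -0.1, -1.7]
width: 0.176
finger_force: 61.0
```

Request:
move_arm --pt "0 0 0 0" --pt "0 0 0.03 0" --pt "0 0 0.04 0" --pt "0 0 0.015 0" --pt "0 0 0 0"

```text
clock: 91.05
tool_pos: [0.5038, 0.3407, 0.0966]
tcp_rot: [0.765, 0.644, -0.003, -0.0]
wrist_force: [0.3, 0.5, -2.4]
width: 0.176
finger_force: 60.8
```

Request:
move_arm --pt "0 0 0 0" --pt "0 0 0 0" --pt "0 0 0 0" --pt "0 0 0 0"

```text
clock: 91.45
tool_pos: [0.5058, 0.3424, 0.1007]
tcp_rot: [0.765, 0.644, 0.001, 0.0]
wrist_force: [-0.1, 0.7, -2.5]
width: 0.173
finger_force: 60.8
```

Run:
```python
from h import *
o=bot.get_obs(); print(pose(),go(.5046,.3417,.06,np.radians(80.15)),o["wrist_force"],o["width"])
```

```text
(array([0.50575484, 0.34241445, 0.1007367 ]), np.float64(1.3995175325915306)) [-0.0009 -0.001   0.0407  0.0006] [-0.14024753  0.67720712 -2.45139212] 0.17272231885702582
```

Request:
move_arm --pt "0 0 0.01 0" --pt "0 0 0.01 0" --pt "0 0 0 0" --pt "0 0 0 0" --pt "0 0 0 0"

```text
clock: 91.95
tool_pos: [0.5053, 0.3424, 0.0797]
tcp_rot: [0.765, 0.644, 0.0, -0.0]
wrist_force: [0.0, 0.2, -2.2]
width: 0.176
finger_force: 60.9
```

Request:
move_arm --pt "0 0 0 0" --pt "0 0 0 0" --pt "0 0 0 0" --pt "0 0 0 0" --pt "0 0 0 0"

```text
clock: 92.45
tool_pos: [0.5053, 0.3422, 0.0797]
tcp_rot: [0.765, 0.644, 0.0, 0.0]
wrist_force: [-0.2, 0.4, -3.3]
width: 0.172
finger_force: 60.9
```

Run:
```python
from h import *
o=bot.get_obs(); print(pose(),go(.5046,.3417,.06,np.radians(80.15)),o["wrist_force"],o["width"])
```

```text
(array([0.5053205 , 0.34217132, 0.07972258]), np.float64(1.3997922850287845)) [-0.0006 -0.0006  0.0197  0.0009] [-0.15312817  0.36139927 -3.32523464] 0.17213697543747436
```

Request:
move_arm --pt "-0.0005 -0.0005 0.002 0" --pt "0 0 0 0" --pt "0 0 0.002 0" --pt "0 0 0 0"

```text
clock: 92.85
tool_pos: [0.5046, 0.3417, 0.0753]
tcp_rot: [0.765, 0.644, -0.0, -0.0]
wrist_force: [0.3, -0.8, -3.3]
width: 0.177
finger_force: 60.9
```

Request:
move_arm --pt "0 0 0.002 0" --pt "0 0 0 0" --pt "0 0 0 0"

```text
clock: 93.15
tool_pos: [0.5047, 0.3417, 0.0736]
tcp_rot: [0.765, 0.644, -0.0, -0.0]
wrist_force: [0.1, -0.2, -2.3]
width: 0.175
finger_force: 60.9
```

Request:
move_arm --pt "0 0 0.0015 0" --pt "0 0 0 0" --pt "0 0 0 0"

```text
clock: 93.45
tool_pos: [0.5047, 0.3417, 0.0721]
tcp_rot: [0.765, 0.644, -0.0, -0.0]
wrist_force: [-0.1, 0.8, -2.3]
width: 0.173
finger_force: 60.9
```

Run:
```python
from h import *
o=bot.get_obs(); print(pose(),o["wrist_force"],np.round(o["ft_torque"],2))
```

```text
(array([0.5046998 , 0.34174933, 0.07210413]), np.float64(1.399744789317409)) [-0.12144315  0.75805375 -2.25696873] [ 0.05 -0.02 -0.01]
```

Bottom is below the rim without contact; go on.

Request:
move_arm --pt "0 0 0.002 0" --pt "0 0 0 0" --pt "0 0 0.002 0" --pt "0 0 0 0"

```text
clock: 93.85
tool_pos: [0.5046, 0.3417, 0.0679]
tcp_rot: [0.765, 0.644, -0.0, -0.0]
wrist_force: [0.3, -0.3, -3.6]
width: 0.18
finger_force: 60.9
```

Request:
move_arm --pt "0 0 0.002 0" --pt "0 0 0 0" --pt "0 0 0.002 0" --pt "0 0 0 0"

```text
clock: 94.25
tool_pos: [0.5046, 0.3417, 0.0639]
tcp_rot: [0.765, 0.644, -0.0, -0.0]
wrist_force: [0.1, -0.1, -2.9]
width: 0.175
finger_force: 60.9
```

Request:
move_arm --pt "0 0 0.002 0" --pt "0 0 0 0" --pt "0 0 0 0"

```text
clock: 94.55
tool_pos: [0.5047, 0.3418, 0.0621]
tcp_rot: [0.765, 0.644, -0.0, -0.0]
wrist_force: [-0.6, 0.4, -2.7]
width: 0.174
finger_force: 60.9
```

Run:
```python
from h import *
o=bot.get_obs(); print(pose(),o["wrist_force"],np.round(o["ft_torque"],2))
```

```text
(array([0.50467436, 0.34175649, 0.06207727]), np.float64(1.399828122374041)) [-0.61040065  0.38356736 -2.65355057] [ 0.01 -0.02 -0.  ]
```

Almost on the floor (0.0606 expected). Release, withdraw, verify.

Request:
move_arm --pt "0 0 0.0012 0" --pt "0 0 0 0"

```text
clock: 94.75
tool_pos: [0.5047, 0.3418, 0.0609]
tcp_rot: [0.765, 0.644, 0.0, -0.0]
wrist_force: [0.0, -0.3, -2.2]
width: 0.174
finger_force: 61.1
```

Request:
move_arm --pt "0 0 0 0" --pt "0 0 0 0" --pt "0 0 0 0" --pt "0 0 -0.02 0" --pt "0 0 -0.04 0" --hand 0.35

```text
clock: 95.25
tool_pos: [0.5035, 0.3404, 0.1192]
tcp_rot: [0.765, 0.644, -0.003, -0.0]
wrist_force: [1.6, 0.3, 0.7]
width: 0.348
finger_force: 0.0
```

Request:
move_arm --pt "0 0 -0.05 0" --pt "0 0 -0.05 0" --pt "-0.045 0 -0.03 0" --pt "-0.045 -0.004 0 0" --pt "-0.045 -0.004 0 0"

```text
clock: 95.75
tool_pos: [0.4742, 0.2126, 0.2496]
tcp_rot: [0.765, 0.644, 0.001, 0.0]
wrist_force: [0.7, -1.6, -0.2]
width: 0.35
finger_force: 0.0
```

Request:
move_arm --pt "-0.045 0 0 0" --pt "-0.045 0 0 0" --pt "-0.045 0 0 0" --pt "-0.045 0 0 0" --pt "-0.045 0 0 0"

```text
clock: 96.25
tool_pos: [0.4356, -0.0099, 0.249]
tcp_rot: [0.765, 0.644, 0.0, 0.0]
wrist_force: [1.6, -0.4, 0.5]
width: 0.348
finger_force: 0.0
```

Request:
move_arm --pt "-0.045 0 0 0" --pt "-0.045 0 0 0" --pt "-0.045 0 0 0" --pt "0 0 0 0" --pt "0 0 0 0"

```text
clock: 96.75
tool_pos: [0.4129, -0.1421, 0.2487]
tcp_rot: [0.766, 0.643, 0.0, 0.0]
wrist_force: [-0.5, 1.5, 0.5]
width: 0.351
finger_force: 0.0
```

```bash
python3 prof.py top
python3 - <<'E'
from h import *
print(pose()); t=dict(np.load("pics/top_last.npz")); s=cam("scene")
for n,c,b,th in(("top",t,(80,165,165,268),38),("scene",s,(295,400,80,165),36)):
    m=roi(c,*b,0,th); k,l,st,ce=cv2.connectedComponentsWithStats(m.astype(np.uint8))
    print(n,[(ce[i].round(1).tolist(),int(st[i,4])) for i in range(1,k) if st[i,4]>18],[proj(c,[*pocket(i),.073])[0].round(1).tolist() for i in range(3)])
m=roi(t,80,165,165,268,0,140); k,l,st,ce=cv2.connectedComponentsWithStats(m.astype(np.uint8))
for i in range(1,k):
    if st[i,4]>150: print(st[i,4],rect(t,np.argwhere(l==i)[:,::-1],.040))
# droppers standing: colour blobs' top (cap) and body in the scene, compared with the first picture
for c in(dict(np.load("pics/scene1.npz")),s):
    f=c["frame"].astype(int); m=(f[:,:,0]-f[:,:,2]>35); m[:180]=0; m[225:]=0; m[:,:130]=0; m[:,165:]=0; y,x=np.where(m); print("amber",len(x),x.mean().round(1),y.mean().round(1))
    g=f.min(2); w=g[275:315,165:200]>105; y,x=np.where(w); print("white",len(x),(x.mean()+165).round(1),(y.mean()+275).round(1))
    h=(f[:,:,0]-f[:,:,2]>30); h[:130]=0; h[190:]=0; h[:,:175]=0; h[:,205:]=0; y,x=np.where(h); print("handle",len(x),x.mean().round(1) if len(x) else 0,y.mean().round(1) if len(x) else 0)
E
```

```text
top -0.02 0 [83, 107, 176, 223, 224, 217, 167, 88, 46, 57, 102, 131, 132, 130, 124, 109, 101, 110, 125, 131] [127, 125, 114, 98, 97, 113, 122, 126, 133, 162, 204, 221, 211, 181, 158, 156, 154, 155, 155, 155]
top -0.02 1 [84, 110, 180, 218, 225, 224, 212, 106, 48, 49, 78, 118, 132, 130, 127, 116, 108, 118, 126, 130] [127, 127, 121, 112, 102, 104, 122, 126, 128, 142, 190, 219, 215, 178, 156, 152, 152, 153, 153, 153]
top -0.02 2 [79, 103, 161, 225, 224, 223, 205, 90, 44, 63, 110, 128, 130, 127, 112, 97, 102, 120, 129, 129] [126, 125, 122, 111, 106, 115, 123, 126, 134, 168, 209, 222, 215, 190, 161, 164, 164, 159, 157, 154]
top 0 0 [82, 99, 160, 224, 224, 223, 204, 90, 44, 59, 106, 135, 131, 131, 131, 131, 130, 130, 130, 130] [34, 66, 115, 126, 126, 127, 126, 127, 130, 157, 206, 222, 216, 183, 161, 155, 153, 152, 153, 154]
top 0 1 [86, 104, 168, 224, 225, 223, 209, 138, 42, 48, 80, 126, 130, 130, 130, 130, 130, 130, 129, 129] [35, 54, 96, 126, 126, 126, 127, 126, 127, 137, 174, 221, 216, 185, 143, 148, 150, 153, 152, 150]
top 0 2 [85, 109, 177, 217, 225, 224, 203, 109, 49, 61, 102, 128, 1
[... 684 characters left out ...]
, 106, 123, 123, 131, 163, 214, 222, 218, 192, 151, 153, 156, 155, 154, 152]
(array([ 0.41325837, -0.14088337,  0.24883968]), np.float64(1.3994368280443792))
top [([118.4, 187.0], 110), ([112.7, 212.9], 113), ([107.3, 240.4], 132)] [[107.8, 240.5], [113.3, 213.3], [118.6, 187.1]]
scene [([337.2, 89.1], 108), ([345.1, 105.4], 186), ([360.0, 121.7], 185), ([364.3, 140.5], 61)] [[337.3, 87.6], [352.3, 102.9], [368.4, 119.2]]
912 [565.1 323.6 115.3  55.3  80.1]
318 [486.4 261.  201.7  12.1  -9.8]
939 [501.2 336.1 115.7  53.8  80.2]
992 [437.2 345.9 115.9  53.7  80.3]
amber 61 146.4 199.8
white 962 182.2 291.6
handle 82 187.6 150.6
amber 66 146.6 199.9
white 1105 181.8 292.4
handle 96 187.4 153.3
```

```bash
python3 -c "
from station import bot
print(bot.finish_job())"
```

```text
the job is handed in; nothing more can be done
None
```

I handed the job in at about 97 s of the 192 s: both rings are in the tray, all three inserts are seated in the rack, the pick is back in its stand and both dropper bottles look undisturbed. One insert hit the rack's edge on the first try and had to be re-gripped; wrist force peaked at 80 N while I re-set it on the counter. I can't tell whether that counts against the 40 N pressing limit.

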